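# Pack the stamp cases into the carrying rack and lock its post

### The job

Pack up the stamp cases: take every closed wooden case, those on the free-spinning banding wheel and those on the table, and stack them squarely in one column, lid up, on the cork pad of the carrying rack, between its guide rods. Once all are stacked, take the locking post from its holder, pinch its red spring button flush, and put it into the rack's green socket right down to the bottom, so that the button pops out through the socket's window. Leave the bowl, jar, mug and stamp blocks where they are.

Things in the scene. Friction and masses are not known exactly. Their poses are not given: they have to be found in the camera images.
- case_a: closed flat wooden stamp case, medium brown, 120 x 62 x 28 mm, 0.15 to 0.31 kg; starts flat on the banding wheel, off its centre, lid up. Origin: centre of its underside; x along its 120 mm length, y across its 62 mm width, z up out of the lid. Always present.
- case_b: closed flat wooden stamp case, light wood, 120 x 62 x 28 mm, 0.15 to 0.31 kg; starts flat on the banding wheel, on the other side of its centre (40 mm clear between the two), lid up. Origin: centre of its underside; x along its 120 mm length, y across its 62 mm width, z up out of the lid. May be absent.
- case_c: closed flat wooden stamp case, medium brown, 120 x 62 x 28 mm, 0.15 to 0.31 kg; starts flat on the table, lid up. Origin: centre of its underside; x along its 120 mm length, y across its 62 mm width, z up out of the lid. May be absent.
- case_d: closed flat wooden stamp case, light wood, 120 x 62 x 28 mm, 0.15 to 0.31 kg; starts flat on the table, lid up. Origin: centre of its underside; x along its 120 mm length, y across its 62 mm width, z up out of the lid. May be absent.
- case_e: closed flat wooden stamp case, medium brown, 120 x 62 x 28 mm, 0.15 to 0.31 kg; starts flat on the table, lid up. Origin: centre of its underside; x along its 120 mm length, y across its 62 mm width, z up out of the lid. May be absent.
- wheel: banding wheel (a passive turntable): an aluminium plate 230 mm across, its top 50 mm above the table, that spins freely at a touch about the upright axis through this origin (on the table, under its centre). The foot is fixed
- rack: fixed carrying rack: plywood base 130 mm (x) by 235 mm (y) and 20 mm thick. On its y axis stand a green end plate (y = +121 mm, 6 mm thick, top 135 mm above the table) and, at y = -60 mm, a green upright square socket; between them lies the cork pad, with four upright green guide rods 8 mm thick (tops 116 mm above the table) at x = +-45 mm, y = -9 and +99 mm. Origin on the table; z up. The socket's window is in its +x wall
- rack_pad (a point): centre of the cork pad (124 mm along the rack's y, 66 mm along its x) on the base's top, 20 mm above the table: the column's place. Cases lie with their 120 mm length along the rack's y axis, either way round. Axes as the rack's
- socket_floor (a point): centre of the socket's closed bottom, 20 mm above the table, where the post's foot comes to rest. The socket is a square tube, bore 27 mm, walls 4 mm, 78 mm deep; window 16 mm wide, from 43.5 to 68.5 mm above this bottom, in the wall on the rack's +x side only. Axes as the rack's
- socket_mouth (a point): centre of the socket's open top, 98 mm above the table
- holder: fixed dark wooden block 64 x 64 x 34 mm with a square pocket (28 mm wide, 30 mm deep) in which the post stands at the start. Origin: centre of its underside
- post: loose locking post, 24 mm square aluminium tube, 104 mm tall, 0.17 kg, with a round tapered black foot (the lowest 14 mm, 15 mm across at the bottom), an orange top, and a red spring button in its +x face. Standing upright in the holder at the start, foot 4 mm above the table. Origin: centre of the foot's underside; z up along the post
- button_seat (a point): centre of the button's opening in the post's +x face, 12 mm from the post's axis, 56 mm above its foot. The button is 12 mm wide, 20 mm tall (46 to 66 mm above the foot), stands 8 mm out; its edges are square, so the socket's rim stops it unless pressed in. With the post down in the socket, its +x along the rack's +x, the button meets the window
- button (a joint): how far the button is pressed in: 0 = out, 0.008 m = flush with the face; spring 1.2 N at 0, 4 N when flush. Pinched flush by fingertips over its upper half, its lower half can enter the socket's mouth; then let go and push on the post's top (friction up to 8 N). The socket's wall keeps it at about 0.005 to 0.008; near 0 once popped out
- bowl: blue bowl, 100 mm across, 50 mm high. Not to be moved. Origin: centre of its underside
- glaze_jar: terracotta-coloured jar with white cap, 56 mm across, 70 mm high. Not to be moved. Origin: centre of its underside
- mug: white mug, 72 mm across, 85 mm high. Not to be moved. Origin: centre of its underside
- stamp_one: wooden stamp block, 35 x 35 x 45 mm. Not to be moved. Origin: centre of its underside
- stamp_two: wooden stamp block, 35 x 35 x 45 mm. Not to be moved. Origin: centre of its underside

How it is judged:
By the outcome, as a careful person would: the job done as asked, in the order asked, and still so for the second after the job is handed in, with the robot touching nothing.
Of case_b, case_c, case_d, case_e only 2 to 3 are there at a start; the rules pass over those that are not, and their reading is None.
At some moment in a run one of case_c, case_d, case_e may be knocked a few centimetres aside while the robot is not near it.
It also fails if it takes over 210 s, if anything falls off the work surface, if the arm or the gripper's body presses on something with over 40 N, if the wrist force passes 120 N, or if a joint passes its speed limit or range.

### The arm

A 6-joint arm with a two-finger parallel gripper is mounted at the origin on the work surface. World frame = base frame: x ahead of the robot, y to its left, z up, the work surface at z = 0. Lengths are in m, angles in rad, forces in N, time in s.
With the tool pointing down it reaches from about 0.375 to 0.9 m from the base axis. Payload 3.1 kg.
Tool frame: the origin (TCP) lies on the centre line of the jaws, within the pads' length; the fingertips stand 19 mm ahead of it and the grasp point (between the pads) is the TCP; y points along the fingers, x is the direction in which the jaws open and shut, and the axes are right-handed (so a half turn about y gives the same grasp; the last joint's range is limited). The gripper opens to 85 mm and grips with 20 to 120 N. Pads are 22 mm wide; open, the fingers measure 114 mm over their backs; the gripper's body (76 mm by 85 mm) begins 54 mm behind the grasp point. The pads swing forward as they close: fully open they stand 13 mm farther back than shut.
Start: joints at [1.103, 0.527, 1.433, -0, 1.181, -0.178], TCP at [0.178, 0.599, 0.25] pointing down, gripper open.
Joint ranges: [-3.08, 3.08], [-0.75, 2.2], [0.22, 2.44], [-1.43, 4.57], [0, 2.65], [-2.85, 2.85]. Speed limits (rad/s): [2.79, 2.79, 3.14, 3.14, 3.14, 3.14].

### API

Orientations are given as a unit quaternion [x, y, z, w].
In Python, from station import * gives the robot as it stands.
- The arm moves only by the tool step_arm, never from a script. Its argument "moves" is a list of rows, each a list of 7 numbers: the turn, a rotation vector about the tool's x, y, z in rad, then the shift along the tool's x, y, z in cm, then the closure, from -1 (fully open) to 1 (shut). A call has 1 to 12 rows; each row is the pose to reach, as a shift and turn from the pose measured when the call began, along the tool's axes at that moment; what a row does not reach only later rows make up. A row lasts 1/8 s, in which the tool goes at most 62.5 mm and 10.7 degrees, less where a joint would pass 70% of its speed; a pose out of reach is approached as far as the arm can. A call with a gripper value outside its range is refused whole. The fingers move at their own pace and stop on an object; "grip_force" is the grip in N (left out, the last holds). Time passes only in rows, so rows that repeat a pose let the fingers close. It gives the time, the measured TCP pose, the force and the opening at its end, in the units of the state.
- sense(): the state, without advancing time (a new reading comes with each control period).
- snapshot(name): name is "side" or "top" or "wrist"; returns a dict with "frame" (400x640x3 uint8, red, green, blue), "z_map" (400x640 float32, m along the optical axis (not along the pixel's ray), 0 where there is no reading), "vfov" (degrees; the focal length in pixels is half the picture's height over the tangent of half this angle, whatever the lens; pixels are square), "cx", "cy" (the principal point, pixels), "xyz" and "orientation" of the camera in the world. Camera axes: x right, y down, z forward; pixel columns grow to the right and rows downward; lengths in m; the calibration is good to about 2 mm. A picture is of the moment at which its call begins.
- sign_off(): hands the job in, once; it reports no verdict.
The state is a dict: "t": time; "q": joint angles; "qd": joint speeds; "tau": joint torques, N m; "tcp_pos": TCP position; "tool_rot": TCP orientation; "force": force on the tool from outside, world axes, zero at the start; "ft_torque": the same for the moment, N m; "finger_gap": opening from 0.0 (shut) to 1.0 (fully open).
Only numpy, scipy, OpenCV 4.12 (cv2) and the standard library are available. Lean on these libraries where they do the work, as an engineer would, in place of code of your own. Each camera call takes 0.05 s, during which the arm holds its last target.

## Working session

There is one attempt and no reset: what is moved stays moved. The work goes in short steps, Python scripts to look and compute and a tool call to move; the robot and the scene stay as the last step left them, time stands still between calls to the robot, and variables do not carry over. Pictures are saved under pics/ and viewed, and the job is handed in when it is done.

Besides the shell and the picture viewer there is one more tool, called after "Call:" as a command line: name --pt "numbers of a row" for each row, then --argument value for the rest. step_arm: Moves the arm, as the interface text tells. Its arguments: {"type":"object","properties":{"moves":{"type":"array","items":{"type":"array","items":{"type":"number"}}},"grip_force":{"type":"number"}},"required":["moves"]}

```bash
ls; mkdir -p pics
python3 - <<'E'
from station import *
import cv2,numpy as np
s=sense();print(s)
for n in("side","top","wrist"):
    d=snapshot(n);cv2.imwrite(f"pics/{n}0.png",d["frame"][:,:,::-1]);print(n,d["vfov"],d["cx"],d["cy"],d["xyz"],d["orientation"])
E
```

```text
pics
{'t': 0.0, 'q': array([ 1.10350288e+00,  5.28479223e-01,  1.43388237e+00,  1.85338406e-05,
        1.18141260e+00, -1.78519230e-01]), 'qd': array([-4.98247246e-06,  7.83992604e-04, -9.51648373e-04,  1.12964007e-03,
       -1.96029466e-03,  4.02968160e-04]), 'tau': array([ 1.14545583e-04, -4.42349946e+01, -1.78022522e+01, -2.47319131e-04,
        8.59510998e-03, -2.46893652e-07]), 'tcp_pos': array([0.17765877, 0.59852141, 0.2493319 ]), 'tool_rot': array([ 0.56707998,  0.42215895, -0.42354488, -0.56640255]), 'force': array([ 0.19175656, -1.29980419,  0.13315357]), 'ft_torque': array([ 0.0093067 , -0.00645816,  0.01206437]), 'finger_gap': 0.9987775553807726}
side 57.10643451097531 317.2308742355596 199.86489251481024 [ 0.1326256  -0.68748138  0.88377527] [ 0.88151775 -0.29694357  0.11367581 -0.3490398 ]
top 52.45620348796874 313.9395331667927 198.86925577896704 [ 0.34799145 -0.07413049  1.41917603] [ 0.70765218 -0.70108592  0.05470487 -0.06866078]
wrist 59.72902022242101 317.56810276665396 203.1911723206537 [0.1134188  0.61806783 0.37304725] [0.79407922 0.59278508 0.07992914 0.10796007]
```

View pics/top0.png

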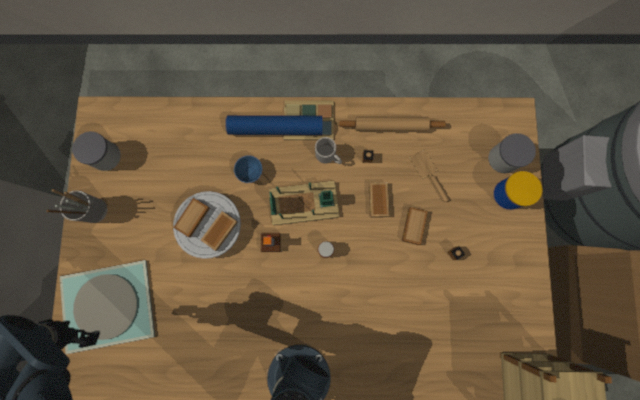

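View pics/side0.png

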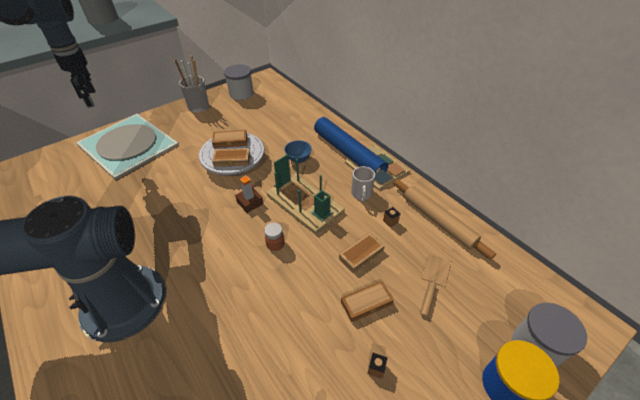

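View pics/wrist0.png

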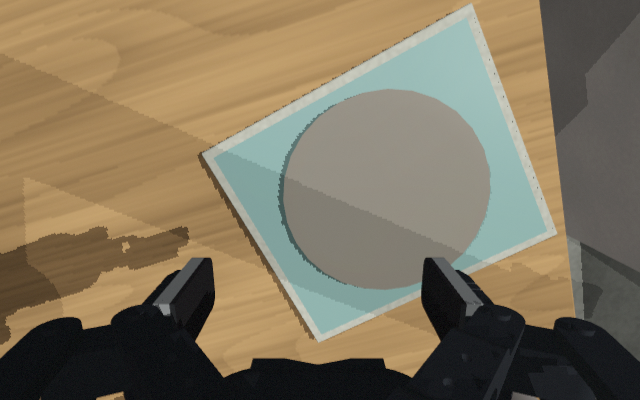

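```bash
cat > h.py <<'E'
from station import *
import cv2,numpy as np
from scipy.spatial.transform import Rotation as R
def cloud(n):
    d=snapshot(n);z=d["z_map"];f=200/np.tan(np.radians(d["vfov"]/2))
    v,u=np.mgrid[0:400,0:640]
    P=np.stack([(u-d["cx"])/f*z,(v-d["cy"])/f*z,z],-1)
    W=P@R.from_quat(d["orientation"]).as_matrix().T+np.array(d["xyz"])
    W[z==0]=np.nan
    d["f"]=f
    return d,W
def crop(img,u0,u1,v0,v1,k,name):
    c=cv2.resize(img[v0:v1,u0:u1,::-1],None,fx=k,fy=k,interpolation=cv2.INTER_CUBIC);cv2.imwrite(name,c)
def proj(d,p):
    c=R.from_quat(d["orientation"]).as_matrix().T@(np.asarray(p)-d["xyz"])
    return c[0]/c[2]*d["f"]+d["cx"],c[1]/c[2]*d["f"]+d["cy"]
E
python3 - <<'E'
from h import *
d,W=cloud("top")
crop(d["frame"],160,480,90,290,2.5,"pics/topc.png")
Z=W[...,2]
m=(np.nan_to_num(Z)>0.012)
m[:90]=0;m[290:]=0;m[:,:160]=0;m[:,480:]=0
n,l,st,c=cv2.connectedComponentsWithStats(m.astype(np.uint8))
for i in range(1,n):
    if st[i,4]<20: continue
    w=W[l==i];print(i,st[i],c[i].round(),"xyz med",np.nanmedian(w,0).round(4),"z95",np.nanpercentile(w[:,2],[5,50,95]).round(3))
    top=w[w[:,2]>np.nanpercentile(w[:,2],95)-0.006]
    r=cv2.minAreaRect((top[:,:2]*1000).astype(np.float32));print("   rect",np.round(r[0],1),np.round(r[1],1),round(r[2],1))
print(Z[330,250],Z[250,400])
d,W=cloud("side")
crop(d["frame"],180,460,110,390,2,"pics/sidec.png")
E
```

```text
1 [ 225  100  117   64 3018] [289. 125.] xyz med [0.8532 0.0277 0.0571] z95 [0.014 0.057 0.073]
   rect [846.4  54.8] [422.2 136.5] 71.2
10 [ 339  117  106   14 1236] [391. 123.] xyz med [ 0.8643 -0.3149  0.0432] z95 [0.025 0.043 0.052]
   rect [ 868.6 -320.1] [ 37.4 257.8] 0.2
15 [362 149  11  13 130] [367. 155.] xyz med [ 0.7471 -0.2294  0.0438] z95 [0.017 0.044 0.049]
   rect [ 750.1 -230.9] [31.9 36.6] 88.7
16 [233 155  29  28 431] [246. 167.] xyz med [0.7107 0.1985 0.0303] z95 [0.014 0.03  0.051]
   rect [695.7 189. ] [96.7 96. ] 46.1
23 [430 176  18  26 141] [439. 188.] xyz med [ 0.6367 -0.4818  0.0176] z95 [0.013 0.018 0.022]
   rect [ 637.5 -482.1] [99.7 18.2] 29.4
24 [ 269  180   70   45 2444] [303. 202.] xyz med [ 0.58   -0.0068  0.0199] z95 [0.015 0.02  0.095]
   rect [582.7  -3.8] [ 96.4 201. ] 7.5
25 [369 182  20  35 640] [378. 199.] xyz med [ 0.5951 -0.268   0.0273] z95 [0.021 0.027 0.032]
   rect [ 595.6 -268.8] [119.9  62.1] 1.6
26 [ 173  191   67   67 3520] [206. 224.] xyz med [0.497  0.3193 0.0522] z95 [0.045 0.052 0.08 ]
   rect [499.1 319.3] [169.9 131.3] 59.1
27 [402 207  25  38 663] [414. 225.] xyz med [ 0.5051 -0.3895  0.0273] z95 [0.022 0.027 0.032]
   rect [ 505.2 -390.3] [ 61.7 117.9] 76.5
28 [260 232  20  20 382] [270. 242.] xyz med [0.4402 0.0999 0.0337] z95 [0.022 0.034 0.108]
   rect [443.3 104.9] [19.5 23.7] 0.5
29 [317 241  17  17 216] [325. 249.] xyz med [ 0.4183 -0.0845  0.0684] z95 [0.038 0.068 0.073]
   rect [420.7 -85.3] [44.4 46.5] 46.0
30 [448 246  17  14 151] [456. 253.] xyz med [ 0.4118 -0.5217  0.0439] z95 [0.02  0.044 0.049]
   rect [ 412.9 -525.8] [34.4 34.7] 35.1
-0.004046779639589992 -0.0009454590525652673
```

View pics/topc.png

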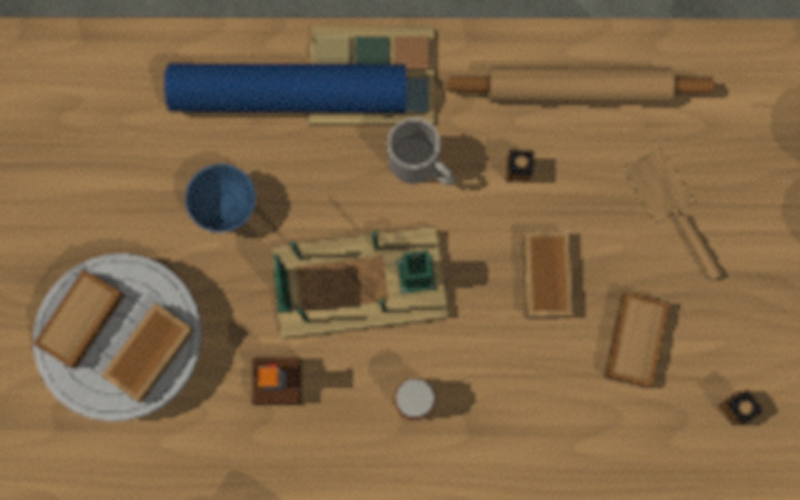

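View pics/sidec.png

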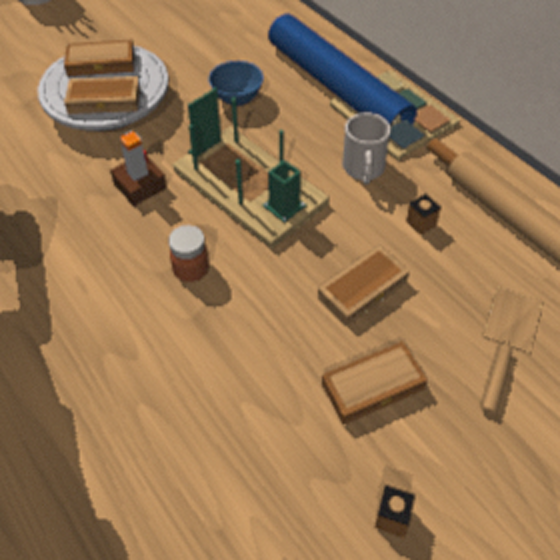

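```bash
cat >> h.py <<'E'
def wrap(a): return (a+np.pi)%(2*np.pi)-np.pi
def plan(p,yaw=None,s=None,quiet=False):
    """yaw = world angle of tool x (jaw direction); tool y straight down."""
    s=s or sense()
    Rc=R.from_quat(s["tool_rot"])
    if yaw is None:
        x=Rc.as_matrix()[:,0];yaw=np.arctan2(x[1],x[0])
    x=np.array([np.cos(yaw),np.sin(yaw),0]);y=np.array([0,0,-1.]);z=np.cross(x,y)
    Rt=R.from_matrix(np.stack([x,y,z],1))
    rv=(Rc.inv()*Rt).as_rotvec()
    sh=Rc.inv().apply(np.asarray(p)-s["tcp_pos"])*100
    n=max(np.linalg.norm(sh)/6.25,np.degrees(np.linalg.norm(rv))/10.7)
    x0=Rc.as_matrix()[:,0]
    print("row",rv.round(4).tolist(),sh.round(2).tolist(),"minrows %.1f"%n,"yaw now %.4f"%np.arctan2(x0[1],x0[0]),"q6 %.2f"%s["q"][5])
E
python3 - <<'E'
from h import *
s=sense();M=R.from_quat(s["tool_rot"]).as_matrix();print(M.round(3))
d=snapshot("wrist");print(M.T@(np.array(d["xyz"])-s["tcp_pos"]));print((M.T@R.from_quat(d["orientation"]).as_matrix()).round(3))
plan([0.45,0.2,0.35],np.radians(-36))
plan([0.45,0.2,0.35],np.radians(-90))
E
```

```text
[[ 0.285 -0.001 -0.959]
 [ 0.959 -0.001  0.285]
 [-0.001 -1.     0.   ]]
[ 0.00013977 -0.12362117  0.06719902]
[[ 1.     0.     0.001]
 [-0.001 -0.267  0.964]
 [ 0.    -0.964 -0.267]]
row [0.0006, 1.9103, -0.0006] [-30.5, -9.99, -37.45] minrows 10.2 yaw now 1.2820 q6 -0.18
row [0.001, 2.8528, -0.0003] [-30.5, -9.99, -37.45] minrows 15.3 yaw now 1.2820 q6 -0.18
```

Run:
```python
from h import *
plan([0.50,0.28,0.26],0.96)
```

```text
row [-0.0, 0.322, -0.0008] [-21.4, -0.99, -39.96] minrows 7.3 yaw now 1.2820 q6 -0.18
```

Call:
step_arm --pt "0 0.32 0 -21.4 -1 -40 -1" --pt "0 0.32 0 -21.4 -1 -40 -1" --pt "0 0.32 0 -21.4 -1 -40 -1" --pt "0 0.32 0 -21.4 -1 -40 -1" --pt "0 0.32 0 -21.4 -1 -40 -1" --pt "0 0.32 0 -21.4 -1 -40 -1" --pt "0 0.32 0 -21.4 -1 -40 -1" --pt "0 0.32 0 -21.4 -1 -40 -1" --pt "0 0.32 0 -21.4 -1 -40 -1" --pt "0 0.32 0 -21.4 -1 -40 -1" --pt "0 0.32 0 -21.4 -1 -40 -1"

```text
t: 1.68
tcp_pos: [0.4989, 0.2812, 0.26]
tool_rot: [0.626, 0.327, -0.328, -0.626]
force: [0.4, 0.4, -0.1]
finger_gap: 1.002
```

```bash
cat >> h.py <<'E'
def cases(W,zc,tol=0.006,cnt=300):
    m=(np.abs(np.nan_to_num(W[...,2],nan=-9)-zc)<tol).astype(np.uint8)
    m=cv2.morphologyEx(m,cv2.MORPH_OPEN,np.ones((3,3)))
    n,l,st,c=cv2.connectedComponentsWithStats(m);out=[]
    for i in range(1,n):
        if st[i,4]<cnt: continue
        w=W[l==i];r=cv2.minAreaRect((w[:,:2]*1000).astype(np.float32))
        a=cv2.boxPoints(r);e=a[1]-a[0];g=a[2]-a[1]
        L=e if np.hypot(*e)>np.hypot(*g) else g
        ang=np.arctan2(L[1],L[0])
        print("comp",c[i].round(),st[i,4],"ctr",np.round(r[0],1),"size",np.round(sorted(r[1]),1),"longang %.4f"%wrap(2*ang) if 0 else "long %.4f rad"%(ang%np.pi),"z %.4f"%np.nanmedian(w[:,2]))
        out.append((r,ang))
    return out
E
python3 - <<'E'
from h import *
d,W=cloud("wrist");cv2.imwrite("pics/w1.png",d["frame"][:,:,::-1])
print(sense()["tcp_pos"]);cases(W,0.078)
print(proj(d,sense()["tcp_pos"]))
d,W=cloud("top");cases(W,0.078,cnt=100);cases(W,0.028,cnt=100)
E
```

```text
[0.4990785  0.28112566 0.26007525]
comp [413. 143.] 9876 ctr [520.  368.8] size [ 62.9 120. ] long 2.5969 rad z 0.0783
comp [295. 164.] 9318 ctr [475.7 272.8] size [ 63.2 119.8] long 2.5450 rad z 0.0782
(np.float64(316.761312617154), np.float64(284.8189306102647))
comp [218. 231.] 550 ctr [477.  272.4] size [ 62.2 119.4] long 2.5436 rad z 0.0770
comp [379. 198.] 554 ctr [ 597.3 -269.2] size [ 62.3 118.5] long 0.0306 rad z 0.0275
comp [415. 226.] 542 ctr [ 505.6 -390.8] size [ 62.1 120. ] long 2.9183 rad z 0.0276
comp [525. 357.] 146 ctr [  80.2 -733.2] size [21.2 89.1] long 1.4726 rad z 0.0270
comp [510. 383.] 456 ctr [  11.2 -683.1] size [ 51.6 119.3] long 0.0072 rad z 0.0265
```

View pics/w1.png

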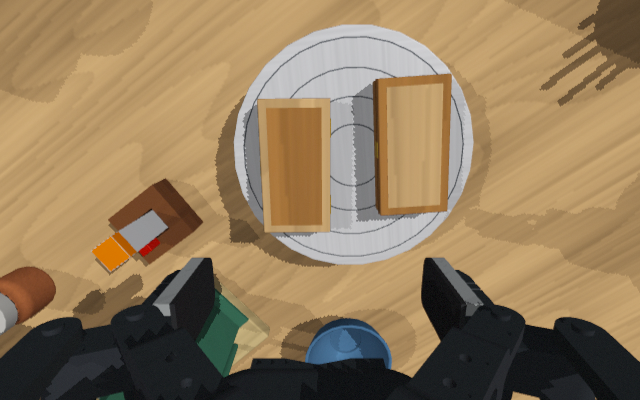

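Run:
```python
from h import *
plan([0.54,0.03,0.32],0.1)
```

```text
row [0.0002, 0.8642, -0.0009] [-18.31, -5.98, -17.65] minrows 4.6 yaw now 0.9642 q6 -0.65
```

Call:
step_arm --pt "0 0.864 0 -18.3 -6 -17.6 -1" --pt "0 0.864 0 -18.3 -6 -17.6 -1" --pt "0 0.864 0 -18.3 -6 -17.6 -1" --pt "0 0.864 0 -18.3 -6 -17.6 -1" --pt "0 0.864 0 -18.3 -6 -17.6 -1" --pt "0 0.864 0 -18.3 -6 -17.6 -1" --pt "0 0.864 0 -18.3 -6 -17.6 -1" --pt "0 0.864 0 -18.3 -6 -17.6 -1"

```text
t: 2.78
tcp_pos: [0.5392, 0.0317, 0.3199]
tool_rot: [0.706, 0.036, -0.037, -0.706]
force: [0.1, 0.3, 0.1]
finger_gap: 1.003
```

Run:
```python
from h import *
s=sense();print(s["q"].round(3),s["tcp_pos"])
d,W=cloud("wrist");cv2.imwrite("pics/w2.png",d["frame"][:,:,::-1]);np.savez("w2.npz",W=W,frame=d["frame"])
cases(W,0.020,0.004,500);print();cases(W,0.135,0.004,50);cases(W,0.098,0.004,40);cases(W,0.116,0.004,8);cases(W,0.108,0.004,20);cases(W,0.034,0.004,20)
```

```text
[-1.480e-01  3.350e-01  1.557e+00 -1.000e-03  1.251e+00 -2.510e-01] [0.53920139 0.03166214 0.31993674]
comp [483.  30.] 894 ctr [700. 194.] size [57.4 73.3] long 2.3790 rad z 0.0201
comp [347. 189.] 15407 ctr [582.2  -7.1] size [130.2 234.5] long 1.7054 rad z 0.0202
comp [630. 193.] 615 ctr [933.6  38.7] size [25.4 50.6] long 1.6777 rad z 0.0183
comp [617. 234.] 660 ctr [935.4 -19.8] size [25.3 50.2] long 1.5710 rad z 0.0183
comp [599. 277.] 725 ctr [921.8 -77.7] size [50.5 51.3] long 3.1357 rad z 0.0183

comp [358. 119.] 493 ctr [568.7  92.7] size [ 6. 60.] long 0.1342 rad z 0.1347
comp [355. 286.] 468 ctr [592.5 -86.5] size [34.5 36.6] long 1.7069 rad z 0.0978
comp [404. 141.] 60 ctr [615.7  77.3] size [6.5 7.3] long 0.1191 rad z 0.1157
comp [308. 144.] 54 ctr [527.3  65.4] size [6.5 6.6] long 0.0644 rad z 0.1157
comp [400. 248.] 51 ctr [630.2 -29.6] size [6.8 7. ] long 0.3114 rad z 0.1157
comp [312. 250.] 49 ctr [541.2 -41.6] size [6.1 6.9] long 1.6760 rad z 0.1155
comp [221.  90.] 737 ctr [442.5 104.6] size [24.1 24.2] long 1.5961 rad z 0.1082
comp [507.  35.] 465 ctr [722.4 189.8] size [27.5 76.5] long 1.6507 rad z 0.0338
comp [596.  47.] 446 ctr [825.6 189.1] size [ 3.3 99.9] long 1.5726 rad z 0.0346
comp [242.  93.] 2276 ctr [442.2 104.7] size [64.1 64.1] long 0.0237 rad z 0.0340
comp [556. 185.] 658 ctr [825.6  31.5] size [  3.  200.3] long 1.5721 rad z 0.0345
comp [464. 255.] 119 ctr [737.3 -63.4] size [ 8.5 43.8] long 0.9998 rad z 0.0335
comp [499. 283.] 141 ctr [789.1 -94.9] size [ 9.6 43.7] long 1.0868 rad z 0.0339
comp [548. 319.] 282 ctr [ 870.  -142.3] size [22.  26.7] long 1.5931 rad z 0.0350
```

View pics/w2.png

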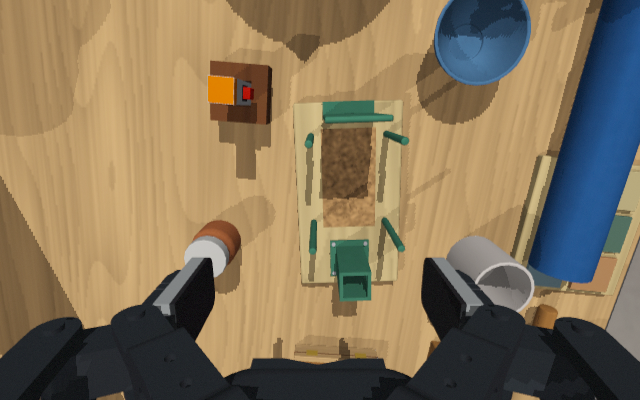

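```bash
cat >> h.py <<'E'
TH=0.1343; RO=np.array([0.5846,-0.0270])
def rack(x,y): 
    c,s=np.cos(TH),np.sin(TH); return RO+np.array([c*x-s*y,s*x+c*y])
def torack(p):
    c,s=np.cos(TH),np.sin(TH); q=np.asarray(p)[...,:2]-RO; return np.stack([c*q[...,0]+s*q[...,1],-s*q[...,0]+c*q[...,1]],-1)
E
python3 - <<'E'
from h import *
z=np.load("w2.npz");W=z["W"]
for px in[(348,225),(326,200),(374,200),(348,128),(345,160)]: print(px,torack(W[px[1],px[0]]).round(4),W[px[1],px[0],2].round(4))
print(rack(0,0.045))
plan([0.4757,0.2728,0.20],0.974)
E
```

```text
(348, 225) [-0.0005 -0.0154] 0.0199
(326, 200) [-0.0279  0.0188] 0.0203
(374, 200) [0.0324 0.017 ] 0.0202
(348, 128) [0.0005 0.1066] 0.0192
(345, 160) [-0.0036  0.0687] 0.0214
[0.57857465 0.01759479]
row [-0.0003, -0.8713, -0.0014] [-3.83, 12.0, 24.65] minrows 4.7 yaw now 0.1027 q6 -0.25
```

Call:
step_arm --pt "0 -0.87 0 -3.8 12 24.65 -1" --pt "0 -0.87 0 -3.8 12 24.65 -1" --pt "0 -0.87 0 -3.8 12 24.65 -1" --pt "0 -0.87 0 -3.8 12 24.65 -1" --pt "0 -0.87 0 -3.8 12 24.65 -1" --pt "0 -0.87 0 -3.8 12 24.65 -1" --pt "0 -0.87 0 -3.8 12 24.65 -1"

```text
t: 3.7
tcp_pos: [0.4763, 0.2728, 0.2003]
tool_rot: [0.625, 0.33, -0.331, -0.625]
force: [-0.9, 0.1, 0.7]
finger_gap: 1.003
```

Run:
```python
from h import *
plan([0.4757,0.2728,0.070],0.974)
```

```text
row [-0.0, -0.0016, -0.0008] [-0.02, 13.03, 0.05] minrows 2.1 yaw now 0.9724 q6 -0.66
```

Call:
step_arm --pt "0 0 0 0 5 0 -1" --pt "0 0 0 0 9 0 -1" --pt "0 0 0 0 12 0.05 -1" --pt "0 0 0 0 13 0.05 -1" --pt "0 0 0 0 13 0.05 -1" --pt "0 0 0 0 13 0.05 -1"

```text
t: 4.45
tcp_pos: [0.4771, 0.273, 0.0717]
tool_rot: [0.626, 0.331, -0.329, -0.625]
force: [1.5, -0.2, 0.3]
finger_gap: 1.0
```

Call:
step_arm --pt "0 0 0 0 0 0 1" --pt "0 0 0 0 0 0 1" --pt "0 0 0 0 0 0 1" --pt "0 0 0 0 0 0 1" --pt "0 0 0 0 0 0 1" --pt "0 0 0 0 0 0 1" --grip_force 40

```text
t: 5.2
tcp_pos: [0.4779, 0.2732, 0.0732]
tool_rot: [0.626, 0.332, -0.329, -0.625]
force: [-0.2, -2.2, 6.1]
finger_gap: 0.716
```

Run:
```python
from h import *
d,W=cloud("wrist");cv2.imwrite("pics/w3.png",d["frame"][:,:,::-1]);print(sense()["force"])
```

```text
[-0.80391327 -1.27740421  6.35283528]
```

View pics/w3.png

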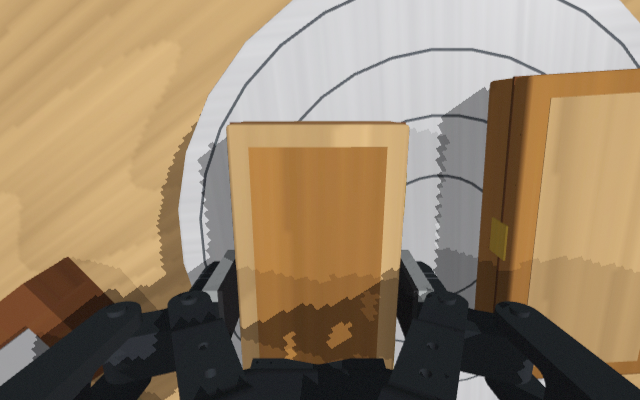

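Call:
step_arm --pt "0 0 0 0 -1 0 1" --pt "0 0 0 0 -4 0 1" --pt "0 0 0 0 -8 0 1" --pt "0 0 0 0 -13 0 1" --pt "0 0 0 0 -13 0 1" --pt "0 0 0 0 -13 0 1"

```text
t: 6.0
tcp_pos: [0.4764, 0.2729, 0.2031]
tool_rot: [0.626, 0.332, -0.329, -0.625]
force: [0.1, -0.1, -2.4]
finger_gap: 0.714
```

Run:
```python
from h import *
s=sense();print(s["force"],s["tcp_pos"])
d,W=cloud("wrist");cv2.imwrite("pics/w4.png",d["frame"][:,:,::-1])
M=R.from_quat(s["tool_rot"]).as_matrix()
T=(W-s["tcp_pos"])@M   # tool coords
m=(np.abs(T[...,0])<0.031)&(T[...,2]>-0.0)&(T[...,2]<0.08)&(T[...,1]<0.03)&(T[...,1]>-0.03)
t=T[m];print("lid y",np.median(t[:,1]), "zmax",np.percentile(t[:,2],[99,100]))
m2=(np.abs(T[...,1]-np.median(t[:,1]))<0.004)&(T[...,2]>0.02)&(T[...,2]<0.08)&(np.abs(T[...,0])<0.06)
print("x range",np.percentile(T[m2][:,0],[0.5,50,99.5]))
a=T[m2]
for z0 in(0.025,0.04,0.055): 
  b=a[np.abs(a[:,2]-z0)<0.003]; print(z0,b[:,0].min(),b[:,0].max(),np.median(b[:,1]))
plan([*rack(0,0.045),0.20],TH)
```

```text
[ 0.10559673 -0.14286528 -2.37561266] [0.47643711 0.27289029 0.20310756]
lid y -0.005073330430257444 zmax [0.06180036 0.06215172]
x range [-0.03006355  0.00014712  0.03069498]
0.025 -0.03070845736042666 0.03144646541372043 -0.005074930692550269
0.04 -0.03079000585018052 0.032009854480349216 -0.005136098583627041
0.055 -0.030589273036633755 0.031031135656045542 -0.005019243725521537
row [0.0013, 0.838, 0.0018] [-15.3, 0.25, -22.85] minrows 4.5 yaw now 0.9723 q6 -0.65
```

Run:
```python
from h import *
plan([*rack(0,0.0435),0.20],TH)
```

```text
row [0.0013, 0.838, 0.0018] [-15.41, 0.25, -22.95] minrows 4.5 yaw now 0.9723 q6 -0.65
```

Call:
step_arm --pt "0 0.838 0 -15.2 0.2 -23 1" --pt "0 0.838 0 -15.2 0.2 -23 1" --pt "0 0.838 0 -15.2 0.2 -23 1" --pt "0 0.838 0 -15.2 0.2 -23 1" --pt "0 0.838 0 -15.2 0.2 -23 1" --pt "0 0.838 0 -15.2 0.2 -23 1" --pt "0 0.838 0 -15.2 0.2 -23 1" --pt "0 0.838 0 -15.2 0.2 -23 1"

```text
t: 7.05
tcp_pos: [0.5794, 0.019, 0.1999]
tool_rot: [-0.705, -0.048, 0.048, 0.706]
force: [0.0, -0.1, -2.5]
finger_gap: 0.713
```

Run:
```python
from h import *
plan([*rack(0,0.0435),0.055],TH)
```

```text
row [-0.0004, 0.0022, 0.0002] [-0.1, 14.49, -0.29] minrows 2.3 yaw now 0.1365 q6 -0.30
```

Call:
step_arm --pt "0 0 0 -0.1 3 -0.25 1" --pt "0 0 0 -0.1 7 -0.25 1" --pt "0 0 0 -0.1 11 -0.25 1" --pt "0 0 0 -0.1 14.3 -0.25 1" --pt "0 0 0 -0.1 14.5 -0.25 1" --pt "0 0 0 -0.1 14.5 -0.25 1"

```text
t: 7.8
tcp_pos: [0.5793, 0.0171, 0.0557]
tool_rot: [-0.705, -0.049, 0.048, 0.705]
force: [-0.4, -0.1, -1.8]
finger_gap: 0.714
```

Run:
```python
from h import *
print(sense()["tcp_pos"]);plan([*rack(0,0.0435),0.0425],TH)
```

```text
[0.57928839 0.01709767 0.05571262]
row [-0.0, 0.0034, 0.0014] [-0.07, 1.32, -0.09] minrows 0.2 yaw now 0.1377 q6 -0.30
```

Call:
step_arm --pt "0 0 0 0 0.5 0 1" --pt "0 0.003 0 -0.05 1.0 -0.1 1" --pt "0 0.003 0 -0.05 1.3 -0.1 1" --pt "0 0.003 0 -0.05 1.35 -0.1 1" --pt "0 0.003 0 -0.05 1.35 -0.1 1"

```text
t: 8.43
tcp_pos: [0.5791, 0.0159, 0.0432]
tool_rot: [0.706, 0.048, -0.047, -0.705]
force: [-2.5, -0.8, 5.4]
finger_gap: 0.716
```

Call:
step_arm --pt "0 0 0 0 0 0 -1" --pt "0 0 0 0 0 0 -1" --pt "0 0 0 0 0 0 -1" --pt "0 0 0 0 0 0 -1" --pt "0 0 0 0 -4 0 -1" --pt "0 0 0 0 -9 0 -1" --pt "0 0 0 0 -15 0 -1" --pt "0 0 0 0 -19 0 -1" --pt "0 0 0 0 -19 0 -1"

```text
t: 9.55
tcp_pos: [0.5809, 0.0157, 0.2372]
tool_rot: [0.706, 0.051, -0.044, -0.705]
force: [0.2, 0.3, -0.6]
finger_gap: 0.997
```

```bash
cat >> h.py <<'E'
def stack(W,ztop,tol=0.004):
    """case lid at height ztop within rack; rack coords"""
    t=torack(W); m=(np.abs(W[...,2]-ztop)<tol)&(np.abs(t[...,0])<0.0405)&(t[...,1]>-0.035)&(t[...,1]<0.115)
    m=cv2.morphologyEx(m.astype(np.uint8),cv2.MORPH_OPEN,np.ones((3,3)))>0
    q=t[m]; r=cv2.minAreaRect((q*1000).astype(np.float32)); print("stack n",m.sum(),"ctr(rack)",np.round(r[0],1),"size",np.round(r[1],1),"ang",round(r[2],2),"z",np.median(W[m][:,2]).round(4))
E
python3 - <<'E'
from h import *
print(sense()["tcp_pos"])
d,W=cloud("wrist");cv2.imwrite("pics/w5.png",d["frame"][:,:,::-1]);stack(W,0.048)
d,W=cloud("top");stack(W,0.048);cases(W,0.078,cnt=100);cases(W,0.028,cnt=300)
E
```

```text
[0.580912   0.01566131 0.23715048]
stack n 8617 ctr(rack) [ 1.  45.6] size [ 62.7 118.8] ang 0.23 z 0.0482
stack n 81 ctr(rack) [ 2.5 46.6] size [121.3  21.9] ang 70.77 z 0.0474
comp [190. 217.] 555 ctr [521.1 368.4] size [ 62.5 120.3] long 2.6090 rad z 0.0771
comp [378. 198.] 576 ctr [ 597.2 -269. ] size [ 62.7 117.9] long 0.0232 rad z 0.0277
comp [414. 225.] 563 ctr [ 505.9 -391. ] size [ 62.8 120. ] long 2.9144 rad z 0.0273
comp [511. 381.] 477 ctr [   6.6 -682.4] size [ 52.1 110.1] long 0.0031 rad z 0.0263
```

View pics/w5.png

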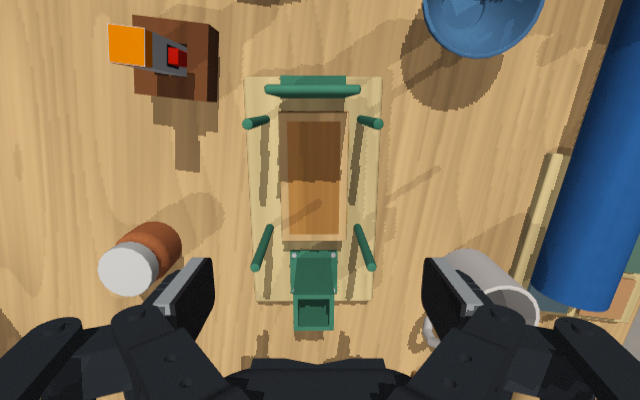

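Run:
```python
from h import *
plan([0.520,0.3685,0.21],1.03)
```

```text
row [0.001, -0.8953, 0.0017] [-1.04, 2.31, 35.71] minrows 5.7 yaw now 0.1347 q6 -0.30
```

Call:
step_arm --pt "0 -0.895 0 -1 2.3 35.7 -1" --pt "0 -0.895 0 -1 2.3 35.7 -1" --pt "0 -0.895 0 -1 2.3 35.7 -1" --pt "0 -0.895 0 -1 2.3 35.7 -1" --pt "0 -0.895 0 -1 2.3 35.7 -1" --pt "0 -0.895 0 -1 2.3 35.7 -1" --pt "0 -0.895 0 -1 2.3 35.7 -1" --pt "0 -0.895 0 -1 2.3 35.7 -1" --pt "0 -0.895 0 -1 2.3 35.7 -1"

```text
t: 10.78
tcp_pos: [0.5205, 0.3669, 0.2093]
tool_rot: [0.616, 0.348, -0.348, -0.615]
force: [0.1, 0.3, 0.6]
finger_gap: 0.999
```

Run:
```python
from h import *
d,W=cloud("wrist");r=cases(W,0.078)
plan([r[0][0][0][0]/1000,r[0][0][0][1]/1000,0.074],r[0][1]%np.pi-np.pi/2)
```

```text
comp [319. 191.] 12587 ctr [520.3 369. ] size [ 63.6 120.6] long 2.5999 rad z 0.0782
row [0.0012, -0.0015, -0.0001] [0.15, 13.56, 0.16] minrows 2.2 yaw now 1.0276 q6 -0.59
```

Call:
step_arm --pt "0 0 0 0.15 5 0.15 -1" --pt "0 0 0 0.15 9 0.15 -1" --pt "0 0 0 0.15 12 0.15 -1" --pt "0 0 0 0.15 13.5 0.15 -1" --pt "0 0 0 0.15 13.5 0.15 -1" --pt "0 0 0 0.15 13.5 0.15 -1" --pt "0 0 0 0.15 13.5 0.15 1" --pt "0 0 0 0.15 13.5 0.15 1" --pt "0 0 0 0.15 13.5 0.15 1" --pt "0 0 0 0.15 13.5 0.15 1" --pt "0 0 0 0.15 13.5 0.15 1" --pt "0 0 0 0.15 13.5 0.15 1"

```text
t: 12.32
tcp_pos: [0.5212, 0.3693, 0.0763]
tool_rot: [0.616, 0.349, -0.346, -0.615]
force: [0.3, -0.7, 6.5]
finger_gap: 0.716
```

Call:
step_arm --pt "0 0 0 0 -1 0 1" --pt "0 0 0 0 -4 0 1" --pt "0 0 0 0 -8 0 1" --pt "0 0 0 0 -13 0 1" --pt "0 0 0 0 -13 0 1" --pt "0 0 0 0 -13 0 1"

```text
t: 13.08
tcp_pos: [0.5199, 0.3689, 0.2057]
tool_rot: [0.616, 0.348, -0.347, -0.615]
force: [0.7, -0.8, -2.4]
finger_gap: 0.713
```

```bash
cat >> h.py <<'E'
def inhand():
    s=sense();print("F",s["force"].round(1),s["tcp_pos"].round(4))
    d,W=cloud("wrist");M=R.from_quat(s["tool_rot"]).as_matrix();T=(W-s["tcp_pos"])@M
    m=(np.abs(T[...,0])<0.025)&(T[...,2]>0.02)&(T[...,2]<0.08)&(T[...,1]<0.03)&(T[...,1]>-0.03)
    t=T[m];ly=np.median(t[:,1]);zm=np.percentile(t[:,2],99.5)
    m2=(np.abs(T[...,1]-ly)<0.004)&(T[...,2]>0.02)&(T[...,2]<0.08)&(np.abs(T[...,0])<0.06);a=T[m2]
    print("lid y %.4f bottom %.4f ctr tool z %.4f"%(ly,ly+0.028,zm-0.06))
    for z0 in(0.025,0.04,0.055):
        b=a[np.abs(a[:,2]-z0)<0.003]; print("   z",z0,"x",b[:,0].min().round(4),b[:,0].max().round(4),"y",np.median(b[:,1]).round(4))
    return zm-0.06,ly+0.028
E
python3 - <<'E'
from h import *
c,b=inhand()
plan([*rack(-0.001,0.045-c),0.22],TH)
E
```

```text
F [ 0.7 -0.8 -2.4] [0.5199 0.3689 0.2057]
lid y -0.0020 bottom 0.0260 ctr tool z 0.0009
   z 0.025 x -0.0308 0.0315 y -0.002
   z 0.04 x -0.0308 0.0319 y -0.0021
   z 0.055 x -0.0307 0.0313 y -0.0019
row [0.001, 0.8935, -0.0006] [-27.14, -1.48, -23.19] minrows 5.7 yaw now 1.0278 q6 -0.58
```

Call:
step_arm --pt "0 0.893 0 -27.1 -1.5 -23.2 1" --pt "0 0.893 0 -27.1 -1.5 -23.2 1" --pt "0 0.893 0 -27.1 -1.5 -23.2 1" --pt "0 0.893 0 -27.1 -1.5 -23.2 1" --pt "0 0.893 0 -27.1 -1.5 -23.2 1" --pt "0 0.893 0 -27.1 -1.5 -23.2 1" --pt "0 0.893 0 -27.1 -1.5 -23.2 1" --pt "0 0.893 0 -27.1 -1.5 -23.2 1" --pt "0 0.893 0 -27.1 -1.5 -23.2 1" --pt "0 0.893 0 -27.1 -1.5 -23.2 1"

```text
t: 14.38
tcp_pos: [0.5776, 0.0181, 0.2199]
tool_rot: [0.706, 0.048, -0.049, -0.705]
force: [-0.5, 0.3, -1.7]
finger_gap: 0.711
```

Run:
```python
from h import *
plan([*rack(0,0.0445),0.085],TH)
```

```text
row [0.0008, 0.0025, -0.0009] [0.1, 13.49, -0.1] minrows 2.2 yaw now 0.1368 q6 -0.30
```

Call:
step_arm --pt "0 0 0 0.1 4 -0.1 1" --pt "0 0 0 0.1 8 -0.1 1" --pt "0 0 0 0.1 11.5 -0.1 1" --pt "0 0 0 0.1 13.3 -0.1 1" --pt "0 0 0 0.1 13.5 -0.1 1" --pt "0 0 0 0.1 13.5 -0.1 1"

```text
t: 15.12
tcp_pos: [0.5796, 0.0172, 0.0858]
tool_rot: [0.706, 0.049, -0.048, -0.705]
force: [-0.2, -0.1, -1.9]
finger_gap: 0.717
```

Run:
```python
from h import *
print(torack(sense()["tcp_pos"]));plan([*rack(0.0005,0.0445),0.0735],TH)
```

```text
[0.00093584 0.04449655]
row [0.0015, 0.003, 0.0011] [-0.04, 1.23, 0.0] minrows 0.2 yaw now 0.1373 q6 -0.30
```

Call:
step_arm --pt "0 0.003 0 0 0.5 0 1" --pt "0 0.003 0 0 0.9 0 1" --pt "0 0.003 0 0 1.2 0 1" --pt "0 0.003 0 0 1.3 0 1" --pt "0 0.003 0 0 1.3 0 1"

```text
t: 15.75
tcp_pos: [0.5797, 0.0172, 0.0742]
tool_rot: [0.706, 0.048, -0.047, -0.705]
force: [-3.5, -0.1, 7.2]
finger_gap: 0.709
```

Call:
step_arm --pt "0 0 0 0 0 0 -1" --pt "0 0 0 0 0 0 -1" --pt "0 0 0 0 0 0 -1" --pt "0 0 0 0 0 0 -1" --pt "0 0 0 0 -4 0 -1" --pt "0 0 0 0 -9 0 -1" --pt "0 0 0 0 -15 0 -1" --pt "0 0 0 0 -17 0 -1" --pt "0 0 0 0 -17 0 -1"

```text
t: 16.88
tcp_pos: [0.5804, 0.0173, 0.2461]
tool_rot: [0.706, 0.05, -0.045, -0.705]
force: [0.5, 0.8, 0.0]
finger_gap: 0.998
```

Run:
```python
from h import *
d,W=cloud("wrist");cv2.imwrite("pics/w6.png",d["frame"][:,:,::-1]);stack(W,0.076)
d,W=cloud("top");cases(W,0.028,cnt=300)
plan([0.597,-0.269,0.22],np.pi/2+0.027)
plan([0.597,-0.269,0.22],-np.pi/2+0.027)
print(sense()["q"])
```

```text
stack n 9695 ctr(rack) [ 1.4 45.4] size [ 62.1 119.7] ang 0.12 z 0.0762
comp [387. 202.] 559 ctr [ 585.3 -299.2] size [ 61.9 119.9] long 0.0326 rad z 0.0276
comp [414. 225.] 572 ctr [ 505.7 -390.7] size [ 62.9 119.4] long 2.9014 rad z 0.0276
comp [511. 381.] 492 ctr [  11.2 -682.3] size [ 48.7 119.6] long 0.0244 rad z 0.0264
row [0.0008, -1.4635, -0.0009] [-2.0, 2.35, -28.64] minrows 7.8 yaw now 0.1342 q6 -0.30
row [0.001, 1.678, 0.0008] [-2.0, 2.35, -28.64] minrows 9.0 yaw now 0.1342 q6 -0.30
[-1.62126548e-01  4.73600968e-01  1.55885911e+00 -1.26222031e-03
  1.10893626e+00 -2.95810789e-01]
```

View pics/w6.png

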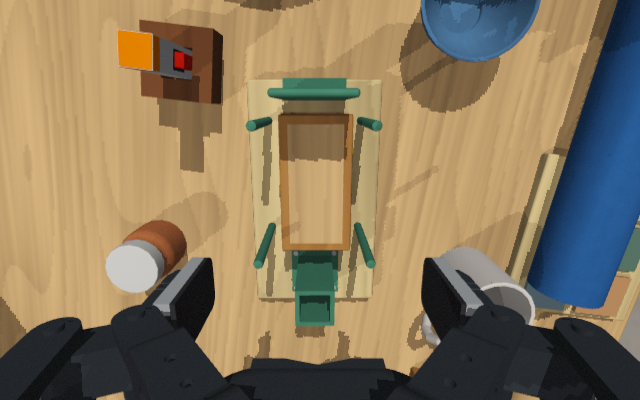

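Run:
```python
from h import *
plan([0.5853,-0.2992,0.20],-np.pi/2+0.0326)
```

```text
row [0.001, 1.6724, 0.0008] [-3.57, 4.35, -31.47] minrows 9.0 yaw now 0.1342 q6 -0.30
```

Call:
step_arm --pt "0 1.672 0 -3.6 0 -31.5 -1" --pt "0 1.672 0 -3.6 0 -31.5 -1" --pt "0 1.672 0 -3.6 0 -31.5 -1" --pt "0 1.672 0 -3.6 0 -31.5 -1" --pt "0 1.672 0 -3.6 4.3 -31.5 -1" --pt "0 1.672 0 -3.6 4.3 -31.5 -1" --pt "0 1.672 0 -3.6 4.3 -31.5 -1" --pt "0 1.672 0 -3.6 4.3 -31.5 -1" --pt "0 1.672 0 -3.6 4.3 -31.5 -1" --pt "0 1.672 0 -3.6 4.3 -31.5 -1" --pt "0 1.672 0 -3.6 4.3 -31.5 -1" --pt "0 1.672 0 -3.6 4.3 -31.5 -1"

```text
t: 18.48
tcp_pos: [0.5849, -0.2994, 0.2]
tool_rot: [0.509, -0.491, 0.491, -0.508]
force: [0.2, -1.3, -0.1]
finger_gap: 1.003
```

Run:
```python
from h import *
d,W=cloud("wrist");cv2.imwrite("pics/w7.png",d["frame"][:,:,::-1]);r=cases(W,0.028,cnt=800)
for q in r:
  plan([q[0][0][0]/1000,q[0][0][1]/1000,0.024],(q[1]-np.pi/2)%np.pi-np.pi)
```

```text
comp [319. 184.] 9571 ctr [ 583.7 -300. ] size [ 63.  120.1] long 0.0333 rad z 0.0282
comp [ 85. 163.] 1175 ctr [592.6 -86.7] size [50.  51.4] long 1.6999 rad z 0.0235
comp [410. 269.] 6827 ctr [ 504. -391.] size [ 62.9 120.6] long 2.9053 rad z 0.0281
row [0.0004, 0.0009, 0.0009] [0.05, 17.62, -0.12] minrows 2.8 yaw now -1.5366 q6 0.89
row [-0.0003, 1.4758, 0.001] [-21.24, 17.6, 1.49] minrows 7.9 yaw now -1.5366 q6 0.89
row [0.0002, 0.2704, 0.0009] [8.87, 17.63, -8.4] minrows 3.4 yaw now -1.5366 q6 0.89
```

View pics/w7.png

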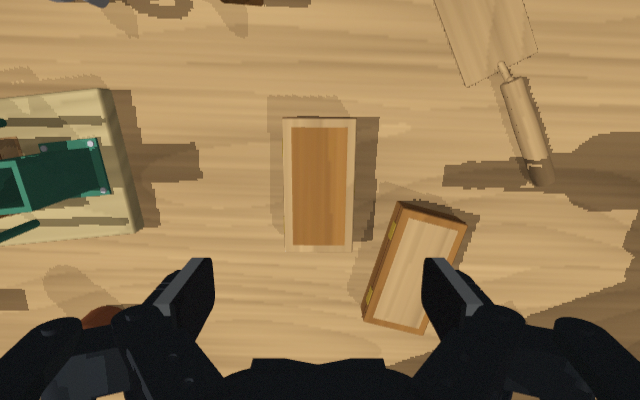

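Call:
step_arm --pt "0 0 0 0.05 5 -0.1 -1" --pt "0 0 0 0.05 10 -0.1 -1" --pt "0 0 0 0.05 14.5 -0.1 -1" --pt "0 0 0 0.05 17 -0.1 -1" --pt "0 0 0 0.05 17.5 -0.1 -1" --pt "0 0 0 0.05 17.5 -0.1 -1" --pt "0 0 0 0.05 17.5 -0.1 1" --pt "0 0 0 0.05 17.5 -0.1 1" --pt "0 0 0 0.05 17.5 -0.1 1" --pt "0 0 0 0.05 17.5 -0.1 1" --pt "0 0 0 0.05 17.5 -0.1 1" --pt "0 0 0 0.05 17.5 -0.1 1"

```text
t: 20.02
tcp_pos: [0.5849, -0.3008, 0.0271]
tool_rot: [0.509, -0.49, 0.493, -0.508]
force: [-0.7, 0.5, 6.3]
finger_gap: 0.716
```

Call:
step_arm --pt "0 0 0 0 -1 0 1" --pt "0 0 0 0 -5 0 1" --pt "0 0 0 0 -10 0 1" --pt "0 0 0 0 -15 0 1" --pt "0 0 0 0 -21 0 1" --pt "0 0 0 0 -21 0 1" --pt "0 0 0 0 -21 0 1"

```text
t: 20.9
tcp_pos: [0.5837, -0.2996, 0.2369]
tool_rot: [0.509, -0.491, 0.492, -0.508]
force: [-0.9, 0.9, -3.1]
finger_gap: 0.716
```

Run:
```python
from h import *
c,b=inhand()
plan([*rack(0,0.045-c),0.24],TH)
```

```text
F [-0.9  0.9 -3.1] [ 0.5837 -0.2996  0.2369]
lid y -0.0010 bottom 0.0270 ctr tool z -0.0008
   z 0.025 x -0.0311 0.031 y -0.0011
   z 0.04 x -0.0317 0.0309 y -0.0011
   z 0.055 x -0.0308 0.0309 y -0.0008
row [0.001, -1.6709, -0.0002] [-31.77, -0.45, 0.61] minrows 8.9 yaw now -1.5366 q6 0.89
```

Call:
step_arm --pt "0 -1.671 0 -31.8 -0.4 0.6 1" --pt "0 -1.671 0 -31.8 -0.4 0.6 1" --pt "0 -1.671 0 -31.8 -0.4 0.6 1" --pt "0 -1.671 0 -31.8 -0.4 0.6 1" --pt "0 -1.671 0 -31.8 -0.4 0.6 1" --pt "0 -1.671 0 -31.8 -0.4 0.6 1" --pt "0 -1.671 0 -31.8 -0.4 0.6 1" --pt "0 -1.671 0 -31.8 -0.4 0.6 1" --pt "0 -1.671 0 -31.8 -0.4 0.6 1" --pt "0 -1.671 0 -31.8 -0.4 0.6 1" --pt "0 -1.671 0 -31.8 -0.4 0.6 1" --pt "0 -1.671 0 -31.8 -0.4 0.6 1"

```text
t: 22.45
tcp_pos: [0.5781, 0.0187, 0.239]
tool_rot: [0.706, 0.046, -0.048, -0.705]
force: [-0.8, -0.1, -1.7]
finger_gap: 0.715
```

Run:
```python
from h import *
plan([*rack(0.0005,0.0458),0.115],TH)
```

```text
row [0.0002, -0.0013, -0.0017] [0.11, 12.4, -0.03] minrows 2.0 yaw now 0.1330 q6 -0.29
```

Call:
step_arm --pt "0 0 0 0.1 4 0 1" --pt "0 0 0 0.1 8 0 1" --pt "0 0 0 0.1 11 0 1" --pt "0 0 0 0.1 12.4 0 1" --pt "0 0 0 0.1 12.4 0 1" --pt "0 0 0 0.1 12.4 0 1"

```text
t: 23.2
tcp_pos: [0.5799, 0.0186, 0.1161]
tool_rot: [0.706, 0.047, -0.047, -0.705]
force: [0.5, 0.6, -1.5]
finger_gap: 0.714
```

Run:
```python
from h import *
print(torack(sense()["tcp_pos"]));plan([*rack(0.0005,0.0458),0.1025],TH)
```

```text
[0.00149024 0.04583927]
row [0.001, -0.0015, 0.0008] [-0.1, 1.36, -0.0] minrows 0.2 yaw now 0.1328 q6 -0.29
```

Call:
step_arm --pt "0 0 0 -0.05 0.5 0 1" --pt "0 0 0 -0.05 0.9 0 1" --pt "0 0 0 -0.05 1.2 0 1" --pt "0 0 0 -0.05 1.4 0 1" --pt "0 0 0 -0.05 1.4 0 1"

```text
t: 23.82
tcp_pos: [0.5794, 0.0186, 0.1031]
tool_rot: [0.706, 0.047, -0.047, -0.705]
force: [-1.4, 0.2, 6.1]
finger_gap: 0.712
```

Call:
step_arm --pt "0 0 0 0 0 0 -1" --pt "0 0 0 0 0 0 -1" --pt "0 0 0 0 0 0 -1" --pt "0 0 0 0 0 0 -1" --pt "0 0 0 0 -4 0 -1" --pt "0 0 0 0 -9 0 -1" --pt "0 0 0 0 -15 0 -1" --pt "0 0 0 0 -15 0 -1" --pt "0 0 0 0 -15 0 -1"

```text
t: 24.95
tcp_pos: [0.5787, 0.0188, 0.2528]
tool_rot: [0.706, 0.047, -0.047, -0.705]
force: [-1.2, 1.2, -0.5]
finger_gap: 1.001
```

Run:
```python
from h import *
d,W=cloud("wrist");stack(W,0.104)
d,W=cloud("top");cases(W,0.028,cnt=300)
plan([0.504,-0.391,0.20],2.9053-1.5*np.pi)
plan([0.504,-0.391,0.20],2.9053-.5*np.pi)
```

```text
stack n 11024 ctr(rack) [ 1.2 44.7] size [120.2  62.4] ang 89.68 z 0.1042
comp [414. 225.] 608 ctr [ 505.2 -390.5] size [ 63.2 120.5] long 2.9081 rad z 0.0277
comp [511. 381.] 431 ctr [   3.7 -682.9] size [ 51.1 104. ] long 0.0003 rad z 0.0266
row [0.0027, 1.9399, -0.002] [-12.75, 5.16, -39.65] minrows 10.4 yaw now 0.1328 q6 -0.29
row [-0.0018, -1.2017, -0.0024] [-12.75, 5.16, -39.65] minrows 6.7 yaw now 0.1328 q6 -0.29
```

Call:
step_arm --pt "0 1.94 0 -12.7 0 -39.6 -1" --pt "0 1.94 0 -12.7 0 -39.6 -1" --pt "0 1.94 0 -12.7 0 -39.6 -1" --pt "0 1.94 0 -12.7 0 -39.6 -1" --pt "0 1.94 0 -12.7 5 -39.6 -1" --pt "0 1.94 0 -12.7 5 -39.6 -1" --pt "0 1.94 0 -12.7 5 -39.6 -1" --pt "0 1.94 0 -12.7 5 -39.6 -1" --pt "0 1.94 0 -12.7 5 -39.6 -1" --pt "0 1.94 0 -12.7 5 -39.6 -1" --pt "0 1.94 0 -12.7 5 -39.6 -1" --pt "0 1.94 0 -12.7 5 -39.6 -1"

```text
t: 26.55
tcp_pos: [0.5036, -0.3897, 0.1995]
tool_rot: [-0.439, 0.557, -0.553, 0.437]
force: [0.2, 0.5, 0.3]
finger_gap: 1.001
```

Run:
```python
from h import *
d,W=cloud("wrist");r=cases(W,0.028,cnt=3000)
for q in r:
  plan([q[0][0][0]/1000,q[0][0][1]/1000,0.024],(q[1]-np.pi/2)%np.pi-np.pi)
```

```text
comp [320. 181.] 9618 ctr [ 503.8 -391.6] size [ 63.5 119.5] long 2.9082 rad z 0.0283
row [0.0054, -0.0019, -0.0009] [0.18, 17.59, 0.14] minrows 2.8 yaw now -1.8061 q6 0.97
```

Call:
step_arm --pt "0.005 0 0 0.15 5 0.1 -1" --pt "0.005 0 0 0.15 10 0.1 -1" --pt "0.005 0 0 0.15 14.5 0.1 -1" --pt "0.005 0 0 0.15 17 0.1 -1" --pt "0.005 0 0 0.15 17.5 0.1 -1" --pt "0.005 0 0 0.15 17.5 0.1 -1" --pt "0.005 0 0 0.15 17.5 0.1 1" --pt "0.005 0 0 0.15 17.5 0.1 1" --pt "0.005 0 0 0.15 17.5 0.1 1" --pt "0.005 0 0 0.15 17.5 0.1 1" --pt "0.005 0 0 0.15 17.5 0.1 1" --pt "0.005 0 0 0.15 17.5 0.1 1"

```text
t: 28.1
tcp_pos: [0.5043, -0.3921, 0.0267]
tool_rot: [0.438, -0.554, 0.556, -0.438]
force: [0.2, 0.0, 6.1]
finger_gap: 0.714
```

Call:
step_arm --pt "0 0 0 0 -1 0 1" --pt "0 0 0 0 -5 0 1" --pt "0 0 0 0 -10 0 1" --pt "0 0 0 0 -15 0 1" --pt "0 0 0 0 -21 0 1" --pt "0 0 0 0 -21 0 1" --pt "0 0 0 0 -21 0 1"

```text
t: 28.98
tcp_pos: [0.5031, -0.3909, 0.2361]
tool_rot: [0.438, -0.555, 0.555, -0.438]
force: [-0.5, 0.2, -3.2]
finger_gap: 0.716
```

Run:
```python
from h import *
c,b=inhand()
plan([*rack(0,0.045-c),0.25],TH)
```

```text
F [-0.5  0.2 -3.2] [ 0.5031 -0.3909  0.2361]
lid y -0.0014 bottom 0.0266 ctr tool z -0.0004
   z 0.025 x -0.0319 0.0308 y -0.0015
   z 0.04 x -0.032 0.0308 y -0.0014
   z 0.055 x -0.0313 0.0307 y -0.0012
row [-0.0006, -1.9402, -0.0024] [-41.49, -1.44, -2.15] minrows 10.4 yaw now -1.8059 q6 0.97
```

Call:
step_arm --pt "0 -1.94 0 -41.5 -1.4 -2.1 1" --pt "0 -1.94 0 -41.5 -1.4 -2.1 1" --pt "0 -1.94 0 -41.5 -1.4 -2.1 1" --pt "0 -1.94 0 -41.5 -1.4 -2.1 1" --pt "0 -1.94 0 -41.5 -1.4 -2.1 1" --pt "0 -1.94 0 -41.5 -1.4 -2.1 1" --pt "0 -1.94 0 -41.5 -1.4 -2.1 1" --pt "0 -1.94 0 -41.5 -1.4 -2.1 1" --pt "0 -1.94 0 -41.5 -1.4 -2.1 1" --pt "0 -1.94 0 -41.5 -1.4 -2.1 1" --pt "0 -1.94 0 -41.5 -1.4 -2.1 1" --pt "0 -1.94 0 -41.5 -1.4 -2.1 1"

```text
t: 30.52
tcp_pos: [0.5776, 0.0182, 0.2472]
tool_rot: [-0.704, -0.045, 0.049, 0.707]
force: [0.7, 0.0, -2.1]
finger_gap: 0.714
```

Run:
```python
from h import *
plan([*rack(0.0005,0.0454),0.143],TH)
```

```text
row [-0.0035, -0.0011, -0.0057] [0.2, 10.42, -0.07] minrows 1.7 yaw now 0.1332 q6 -0.30
```

Call:
step_arm --pt "-0.0035 0 -0.0057 0.1 4 0 1" --pt "-0.0035 0 -0.0057 0.1 8 0 1" --pt "-0.0035 0 -0.0057 0.1 10 0 1" --pt "-0.0035 0 -0.0057 0.1 10.4 0 1" --pt "-0.0035 0 -0.0057 0.1 10.4 0 1"

```text
t: 31.15
tcp_pos: [0.578, 0.0185, 0.143]
tool_rot: [-0.706, -0.047, 0.047, 0.706]
force: [0.2, 0.7, -2.7]
finger_gap: 0.72
```

Run:
```python
from h import *
print(torack(sense()["tcp_pos"]));plan([*rack(0.0005,0.0454),0.130],TH)
```

```text
[-0.00041353  0.04601523]
row [-0.0002, -0.0016, -0.0006] [0.09, 1.3, -0.06] minrows 0.2 yaw now 0.1327 q6 -0.29
```

Call:
step_arm --pt "0 0 0 0.1 0.5 -0.05 1" --pt "0 0 0 0.1 0.9 -0.05 1" --pt "0 0 0 0.1 1.2 -0.05 1" --pt "0 0 0 0.1 1.3 -0.05 1" --pt "0 0 0 0.1 1.3 -0.05 1"

```text
t: 31.78
tcp_pos: [0.5791, 0.0182, 0.1307]
tool_rot: [-0.706, -0.047, 0.047, 0.706]
force: [-2.6, -0.3, 3.8]
finger_gap: 0.713
```

Call:
step_arm --pt "0 0 0 0 0 0 -1" --pt "0 0 0 0 0 0 -1" --pt "0 0 0 0 0 0 -1" --pt "0 0 0 0 0 0 -1" --pt "0 0 0 0 -4 0 -1" --pt "0 0 0 0 -9 0 -1" --pt "0 0 0 0 -14 0 -1" --pt "0 0 0 0 -14 0 -1" --pt "0 0 0 0 -14 0 -1"

```text
t: 32.9
tcp_pos: [0.5785, 0.0183, 0.2702]
tool_rot: [-0.705, -0.046, 0.047, 0.706]
force: [0.6, -0.4, -0.2]
finger_gap: 1.0
```

Run:
```python
from h import *
d,W=cloud("wrist");cv2.imwrite("pics/w8.png",d["frame"][:,:,::-1]);stack(W,0.132,0.0025)
cases(W,0.108,0.005,50);cases(W,0.034,0.003,1000)
d,W=cloud("side");crop(d["frame"],200,400,120,270,4,"pics/s8.png")
plan([0.4425,0.1046,0.20],0.02)
```

```text
stack n 11869 ctr(rack) [ 1. 45.] size [ 62.1 119.9] ang 0.04 z 0.1322
comp [156.  58.] 1156 ctr [442.3 104.7] size [24.5 25. ] long 0.0181 rad z 0.1082
comp [195.  69.] 3087 ctr [441.9 104.7] size [64.1 65. ] long 0.0258 rad z 0.0341
row [-0.0009, 0.1125, -0.0037] [-12.26, 6.95, 10.34] minrows 2.8 yaw now 0.1325 q6 -0.29
```

View pics/w8.png

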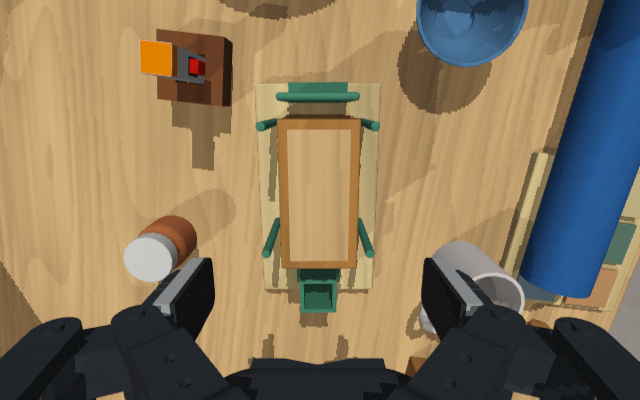

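View pics/s8.png

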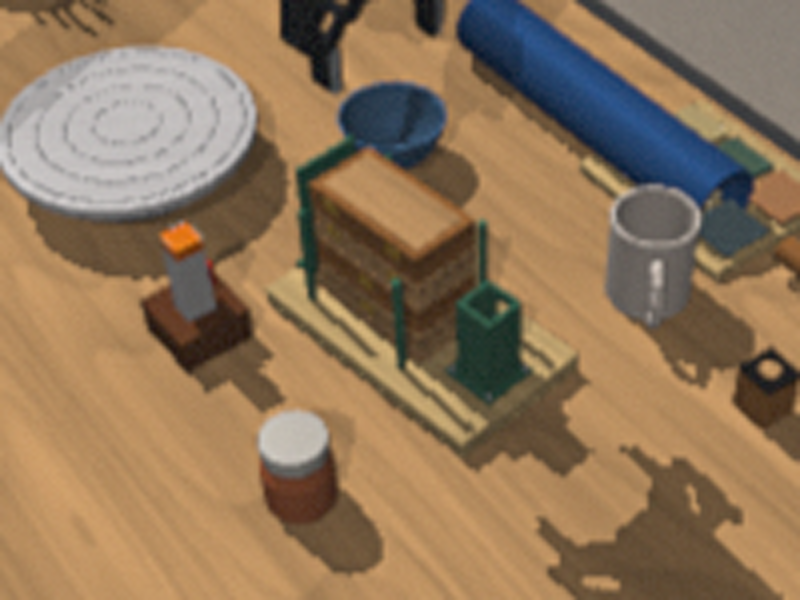

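Call:
step_arm --pt "0 0.11 0 -12.3 0 10.3 -1" --pt "0 0.11 0 -12.3 3 10.3 -1" --pt "0 0.11 0 -12.3 7 10.3 -1" --pt "0 0.11 0 -12.3 7 10.3 -1" --pt "0 0.11 0 -12.3 7 10.3 -1" --pt "0 0.11 0 -12.3 7 10.3 -1"

```text
t: 33.75
tcp_pos: [0.4445, 0.1037, 0.2001]
tool_rot: [-0.707, -0.007, 0.008, 0.707]
force: [-0.5, -0.4, 0.6]
finger_gap: 0.996
```

Run:
```python
from h import *
d,W=cloud("wrist");cv2.imwrite("pics/w9.png",d["frame"][:,:,::-1]);cases(W,0.108,0.005,50);cases(W,0.034,0.003,1000)
plan([0.4424,0.1047,0.081],0.022)
```

```text
comp [313. 212.] 1422 ctr [442.2 104.8] size [24.3 25. ] long 1.5771 rad z 0.1081
comp [501. 232.] 536 ctr [567.   95.6] size [ 6.2 58.9] long 0.2291 rad z 0.1082
comp [568. 256.] 115 ctr [614.1  78.6] size [4.9 7.7] long 0.9439 rad z 0.1078
comp [541. 255.] 70 ctr [593.5  80. ] size [ 1.4 15. ] long 0.1234 rad z 0.1104
comp [471. 262.] 195 ctr [550.8  73.9] size [ 6.5 22.5] long 0.4251 rad z 0.1091
comp [314. 180.] 3441 ctr [442.  104.8] size [64. 64.] long 0.0263 rad z 0.0340
row [-0.0006, -0.0004, -0.0007] [-0.19, 11.92, 0.1] minrows 1.9 yaw now 0.0216 q6 -0.04
```

View pics/w9.png

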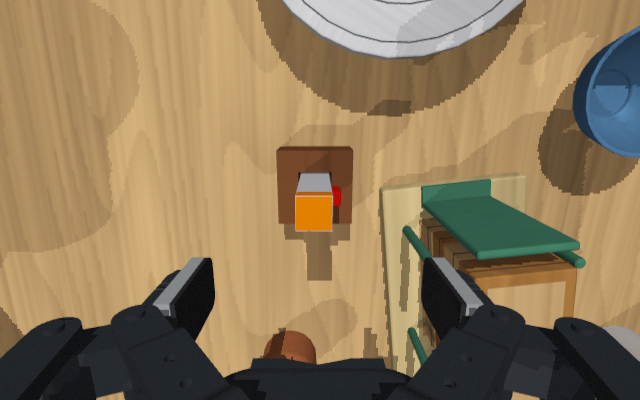

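Call:
step_arm --pt "0 0 0 -0.2 4 0.1 -1" --pt "0 0 0 -0.2 8 0.1 -1" --pt "0 0 0 -0.2 11 0.1 -1" --pt "0 0 0 -0.2 11.9 0.1 -1" --pt "0 0 0 -0.2 11.9 0.1 -1" --pt "0 0 0 -0.2 11.9 0.1 -1"

```text
t: 34.55
tcp_pos: [0.4433, 0.1046, 0.0822]
tool_rot: [-0.707, -0.008, 0.007, 0.707]
force: [-0.3, 0.5, 0.9]
finger_gap: 1.003
```

Run:
```python
from h import *
plan([0.4424,0.1047,0.080],0.022)
```

```text
row [-0.0004, -0.0005, 0.0019] [-0.09, 0.22, 0.01] minrows 0.0 yaw now 0.0215 q6 -0.04
```

Call:
step_arm --pt "0 0 0.002 -0.1 0.3 0 -1" --pt "0 0 0.002 -0.1 0.3 0 0.2" --pt "0 0 0.002 -0.1 0.3 0 1" --pt "0 0 0.002 -0.1 0.3 0 1" --pt "0 0 0.002 -0.1 0.3 0 1" --pt "0 0 0.002 -0.1 0.3 0 1" --pt "0 0 0.002 -0.1 0.3 0 1" --pt "0 0 0.002 -0.1 0.3 0 1" --grip_force 45

```text
t: 35.55
tcp_pos: [0.4422, 0.1046, 0.0794]
tool_rot: [-0.707, -0.008, 0.008, 0.707]
force: [-0.5, 0.1, 5.5]
finger_gap: 0.278
```

Run:
```python
from h import *
print(sense()["force"],sense()["finger_gap"]*85)
d,W=cloud("wrist");cv2.imwrite("pics/w10.png",d["frame"][:,:,::-1]);cases(W,0.108,0.005,50)
```

```text
[-0.53472203  0.12017001  5.46996017] 23.664018497606055
comp [230. 300.] 1424 ctr [413.7 114.5] size [ 9.1 31.6] long 3.0883 rad z 0.1088
comp [405. 300.] 1415 ctr [470.9 115.5] size [ 8.2 31.1] long 3.1397 rad z 0.1090
comp [318. 324.] 5589 ctr [442.6 105.3] size [24.5 25.8] long 1.5904 rad z 0.1080
comp [276. 333.] 51 ctr [429.2 101.2] size [0.5 7.4] long 1.5930 rad z 0.1057
comp [620. 370.] 924 ctr [543.8  92.1] size [ 7.3 13.7] long 0.5829 rad z 0.1075
```

View pics/w10.png

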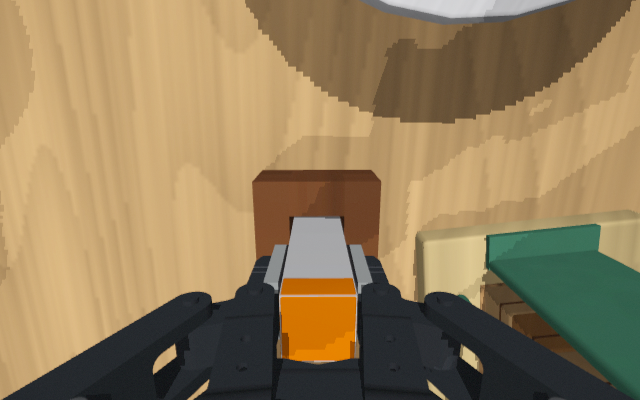

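Call:
step_arm --pt "0 0 0 0 -1 0 1" --pt "0 0 0 0 -4 0 1" --pt "0 0 0 0 -8 0 1" --pt "0 0 0 0 -13 0 1" --pt "0 0 0 0 -17.5 0 1" --pt "0 0 0 0 -17.5 0 1" --pt "0 0 0 0 -17.5 0 1"

```text
t: 36.48
tcp_pos: [0.4412, 0.1045, 0.2538]
tool_rot: [-0.707, -0.007, 0.008, 0.707]
force: [-0.3, 0.0, -2.0]
finger_gap: 0.277
```

Run:
```python
from h import *
s=sense();print(s["force"],s["finger_gap"]*85,s["tcp_pos"])
d,W=cloud("wrist");cv2.imwrite("pics/w11.png",d["frame"][:,:,::-1])
M=R.from_quat(s["tool_rot"]).as_matrix();T=(W-s["tcp_pos"])@M
m=(np.abs(T[...,0])<0.02)&(np.abs(T[...,1]+0.0286)<0.004)&(np.abs(T[...,2])<0.025)
t=T[m];print(np.percentile(t,[1,50,99],axis=0).round(4))
r=cv2.minAreaRect((t[:,[0,2]]*1000).astype(np.float32));print(r)
m=(np.abs(T[...,0])<0.02)&(T[...,1]>0.0)&(T[...,1]<0.1)&(np.abs(T[...,2]-0.012)<0.006)
t=T[m];print(len(t))
for y in (-.02,-.01,0,.01,.02,.03,.04,.05,.06,.07):
  mm=(np.abs(T[...,0])<0.02)&(np.abs(T[...,1]-y)<.004)&(np.abs(T[...,2])<0.025);q=T[mm]
  if len(q)>5: print(y,np.percentile(q[:,0],[1,99]).round(4),np.median(q[:,2]).round(4))
plan([*rack(0,-0.06),0.25],TH)
d,W=cloud("side");crop(d["frame"],200,400,60,210,4,"pics/s11.png")
```

```text
[-0.34545955  0.01677948 -1.99732023] 23.577700512130576 [0.4412391  0.10451174 0.25381971]
[[-0.0187 -0.0319 -0.0112]
 [ 0.0005 -0.0286  0.0036]
 [ 0.0189 -0.0249  0.0135]]
((0.09313774108886719, 0.8783512115478516), (39.95371627807617, 26.738630294799805), 0.37354281544685364)
2893
-0.02 [-0.0181  0.0184] 0.012
-0.01 [-0.019   0.0183] 0.0119
0 [-0.0196  0.0184] 0.0119
0.01 [-0.0195  0.0183] 0.0119
0.02 [-0.0117  0.0117] 0.0121
0.03 [-0.0118  0.0117] 0.0121
0.04 [-0.0118  0.0116] 0.0121
0.05 [-0.0118  0.0114] 0.0121
0.06 [-0.012   0.0115] 0.0121
row [-0.0008, -0.1128, -0.0034] [14.76, 0.26, -19.42] minrows 3.9 yaw now 0.0215 q6 -0.04
```

View pics/w11.png

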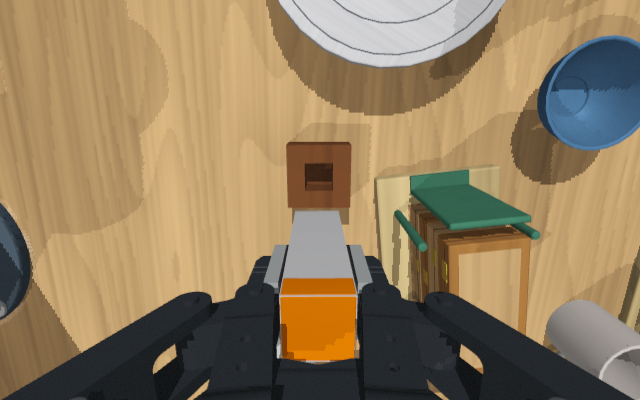

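View pics/s11.png

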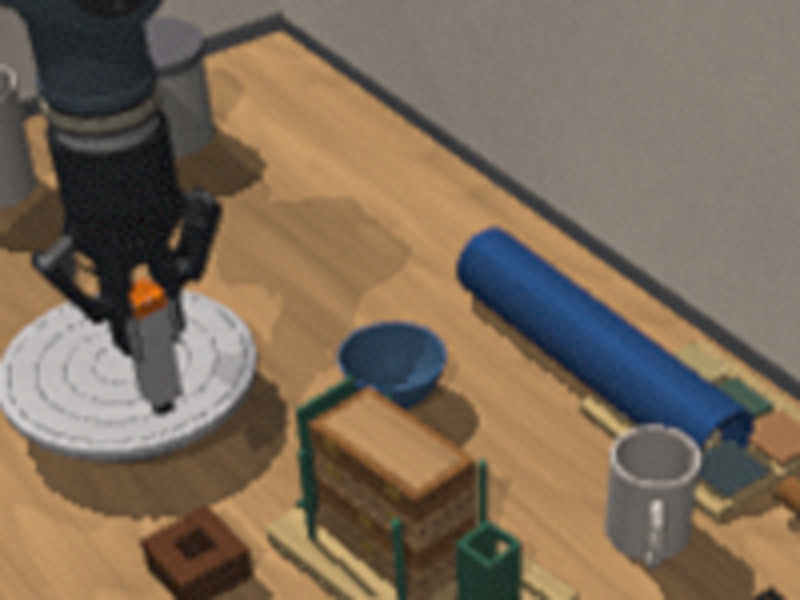

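Call:
step_arm --pt "0 -0.113 0 14.8 0.3 -19.4 1" --pt "0 -0.113 0 14.8 0.3 -19.4 1" --pt "0 -0.113 0 14.8 0.3 -19.4 1" --pt "0 -0.113 0 14.8 0.3 -19.4 1" --pt "0 -0.113 0 14.8 0.3 -19.4 1" --pt "0 -0.113 0 14.8 0.3 -19.4 1" --pt "0 -0.113 0 14.8 0.3 -19.4 1"

```text
t: 37.45
tcp_pos: [0.5916, -0.0849, 0.2482]
tool_rot: [-0.705, -0.045, 0.05, 0.706]
force: [0.1, -0.3, -1.9]
finger_gap: 0.276
```

Run:
```python
from h import *
plan([*rack(0,-0.06),0.184],TH)
```

```text
row [-0.0027, 0.0013, -0.0069] [0.13, 6.42, -0.19] minrows 1.0 yaw now 0.1356 q6 -0.46
```

Call:
step_arm --pt "-0.003 0 -0.007 0.1 3 -0.2 1" --pt "-0.003 0 -0.007 0.1 6 -0.2 1" --pt "-0.003 0 -0.007 0.1 6.4 -0.2 1" --pt "-0.003 0 -0.007 0.1 6.4 -0.2 1" --pt "-0.003 0 -0.007 0.1 6.4 -0.2 1" --pt "-0.003 0 -0.007 0.1 6.4 -0.2 1"

```text
t: 38.2
tcp_pos: [0.5931, -0.0868, 0.1854]
tool_rot: [0.706, 0.049, -0.047, -0.705]
force: [0.2, -0.3, -1.6]
finger_gap: 0.274
```

Run:
```python
from h import *
print(torack(sense()["tcp_pos"]));plan([*rack(0,-0.06),0.16],TH)
```

```text
[ 0.00040644 -0.06035785]
row [0.0014, 0.0015, 0.0023] [-0.05, 2.54, 0.04] minrows 0.4 yaw now 0.1358 q6 -0.47
```

Call:
step_arm --pt "0.001 0 0.002 -0.05 0.8 0.03 1" --pt "0.001 0 0.002 -0.05 1.6 0.03 1" --pt "0.001 0 0.002 -0.05 2.4 0.03 1" --pt "0.001 0 0.002 -0.05 3 0.03 1" --pt "0.001 0 0.002 -0.05 3 0.03 1"

```text
t: 38.83
tcp_pos: [0.5921, -0.0864, 0.1545]
tool_rot: [-0.705, -0.047, 0.048, 0.706]
force: [-0.3, 1.0, -1.2]
finger_gap: 0.275
```

Run:
```python
from h import *
print(torack(sense()["tcp_pos"]));plan([*rack(0,-0.06),0.13],TH)
```

```text
[-0.00048151 -0.05988429]
row [-0.0004, 0.0014, -0.0013] [0.05, 2.45, -0.01] minrows 0.4 yaw now 0.1357 q6 -0.47
```

Call:
step_arm --pt "0 0 0 0 0.8 0 1" --pt "0 0 0 0 1.6 0 1" --pt "0 0 0 0.03 2.3 0 1" --pt "0 0 0 0.03 2.8 0 1" --pt "0 0 0 0.03 3.1 0 1" --pt "0 0 0 0.03 3.1 0 1"

```text
t: 39.58
tcp_pos: [0.5923, -0.0863, 0.1233]
tool_rot: [-0.705, -0.047, 0.048, 0.706]
force: [-0.4, 0.2, -2.5]
finger_gap: 0.279
```

Run:
```python
from h import *
print(torack(sense()["tcp_pos"]),sense()["ft_torque"]);plan([*rack(0,-0.06),0.12],TH)
d,W=cloud("wrist");cv2.imwrite("pics/w12.png",d["frame"][:,:,::-1])
```

```text
[-0.00027096 -0.05984324] [-0.06009999  0.01732973 -0.00036837]
row [-0.0005, 0.0014, -0.0016] [0.03, 0.33, -0.02] minrows 0.1 yaw now 0.1357 q6 -0.47
```

View pics/w12.png

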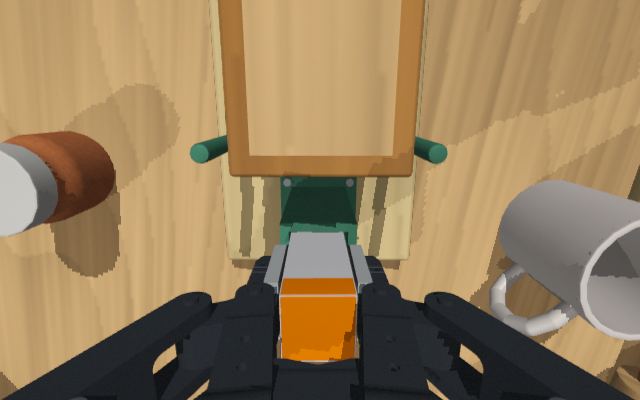

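Call:
step_arm --pt "0 0 0 0.03 0.3 0 1" --pt "0 0 0 0.03 0.5 0 1" --pt "0 0 0 0.03 0.6 0 1" --pt "0 0 0 0.03 0.6 0 1"

```text
t: 40.12
tcp_pos: [0.5927, -0.0864, 0.1174]
tool_rot: [-0.705, -0.047, 0.048, 0.706]
force: [-0.1, 0.3, -2.1]
finger_gap: 0.274
```

Call:
step_arm --pt "0 0 0 0 0 0 0.1" --pt "0 0 0 0 0 0 -0.3" --pt "0 0 0 0 0 0 -0.3" --pt "0 0 0 0 0 0 -0.3" --pt "0 0 0 0 -3 0 -0.3" --pt "0 0 0 0 -7 0 -0.3" --pt "0 0 0 0 -11 0 -0.3" --pt "0 0 0 0 -11 0 1" --pt "0 0 0 0 -11 0 1" --pt "0 0 0 0 -11 0 1" --pt "0 0 0 0 -11 0 1"

```text
t: 41.5
tcp_pos: [0.5922, -0.0862, 0.2261]
tool_rot: [-0.705, -0.047, 0.049, 0.706]
force: [0.4, 0.3, 0.1]
finger_gap: -0.001
```

Run:
```python
from h import *
d,W=cloud("wrist");cv2.imwrite("pics/w13.png",d["frame"][:,:,::-1])
t=torack(W);m=(np.abs(t[...,0])<0.02)&(np.abs(t[...,1]+0.06)<0.02)&(W[...,2]>0.12)
for z0 in np.arange(.12,.17,.005): print(round(z0,3),((W[m][:,2]>z0)&(W[m][:,2]<z0+.005)).sum(),end=" ")
print()
d,W=cloud("side");crop(d["frame"],260,360,150,225,8,"pics/s13.png")
plan([*rack(0,-0.06),0.18],TH);print(sense()["finger_gap"])
```

```text
0.12 69 0.125 65 0.13 53 0.135 76 0.14 170 0.145 1404 0.15 0 0.155 0 0.16 0 0.165 0 0.17 0 
row [-0.0012, 0.0013, -0.0029] [0.02, 4.65, -0.03] minrows 0.7 yaw now 0.1356 q6 -0.47
-0.003328077690127802
```

View pics/w13.png

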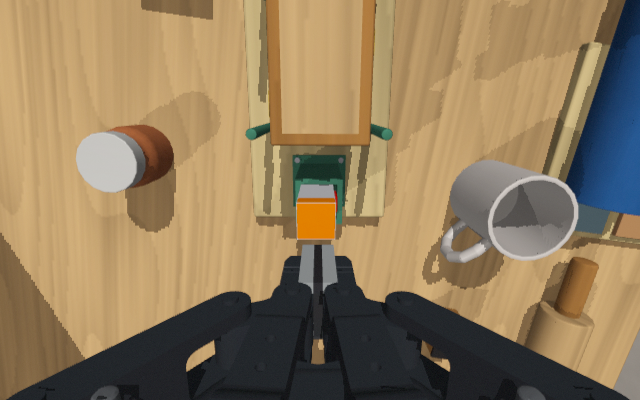

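View pics/s13.png

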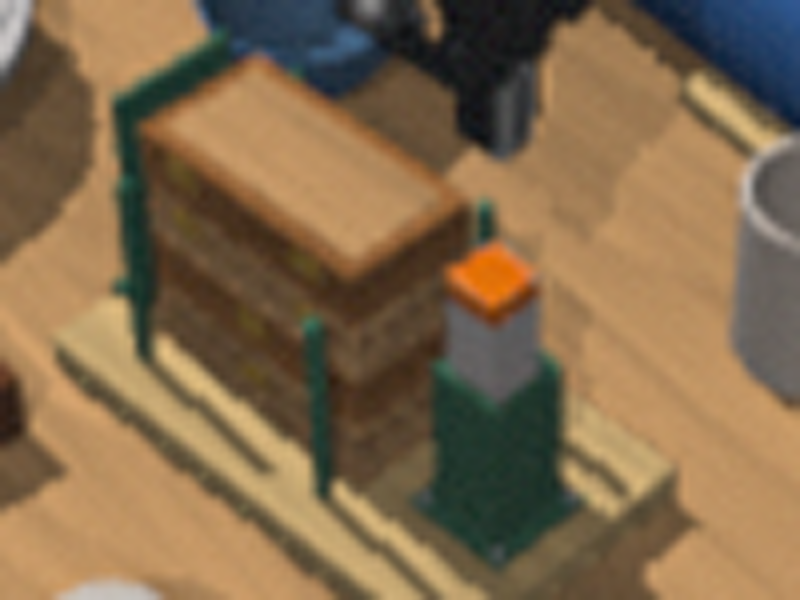

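Call:
step_arm --pt "0 0 0 0 4 0 1" --pt "0 0 0 0 5.5 0 1" --pt "0 0 0 0 6 0 1" --pt "0 0 0 0 6.5 0 1" --pt "0 0 0 0 7 0 1" --pt "0 0 0 0 7.4 0 1" --pt "0 0 0 0 7.8 0 1"

```text
t: 42.48
tcp_pos: [0.5929, -0.0864, 0.1489]
tool_rot: [-0.705, -0.047, 0.048, 0.706]
force: [1.4, -1.0, 1.2]
finger_gap: -0.0
```

Call:
step_arm --pt "0 0 0 0 0.4 0 1" --pt "0 0 0 0 0.7 0 1" --pt "0 0 0 0 0.9 0 1" --pt "0 0 0 0 1.0 0 1"

```text
t: 42.98
tcp_pos: [0.5931, -0.0866, 0.1429]
tool_rot: [0.706, 0.048, -0.048, -0.705]
force: [-7.7, 1.4, 27.7]
finger_gap: -0.0
```

Run:
```python
from h import *
print(sense()["force"],sense()["tcp_pos"])
d,W=cloud("side");crop(d["frame"],260,360,150,225,8,"pics/s14.png")
```

```text
[-7.7021261   1.41212269 27.66733776] [ 0.59310871 -0.08657143  0.14290534]
```

View pics/s14.png

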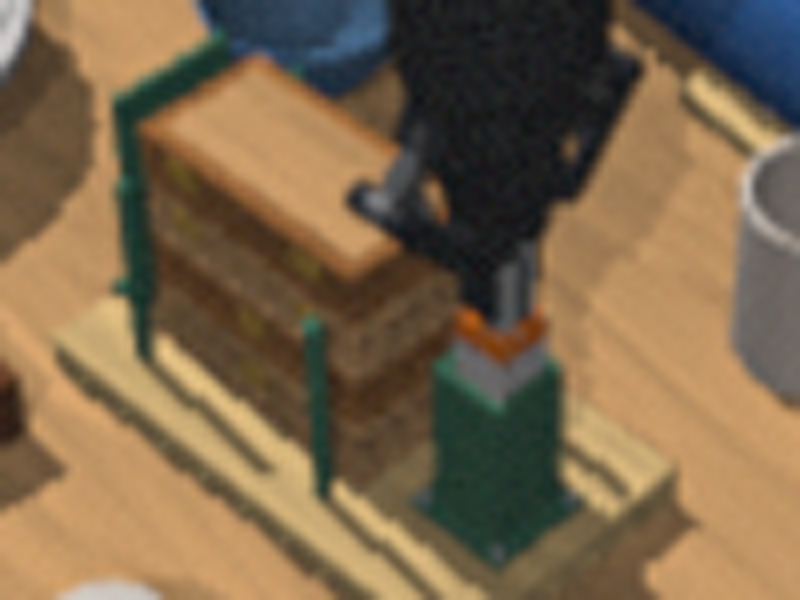

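Call:
step_arm --pt "0 0 0 0 -3 0 1" --pt "0 0 0 0 -8 0 1" --pt "0 0 0 0 -12 0 1" --pt "0 0 0 0 -12 0 1"

```text
t: 43.52
tcp_pos: [0.5951, -0.087, 0.2666]
tool_rot: [0.707, 0.051, -0.045, -0.704]
force: [0.4, -0.1, 0.1]
finger_gap: -0.002
```

Run:
```python
from h import *
d,W=cloud("wrist")
t=torack(W);m=(np.abs(t[...,0])<0.02)&(np.abs(t[...,1]+0.06)<0.02)&(W[...,2]>0.11)
print("post top",np.median(W[m][:,2][W[m][:,2]>np.percentile(W[m][:,2],60)]))
plan([0.70,-0.13,0.26],-np.pi/2+TH)
```

```text
post top 0.33223956474228056
row [-0.0004, 1.5728, 0.004] [9.94, 0.47, -5.74] minrows 8.4 yaw now 0.1363 q6 -0.47
```

Call:
step_arm --pt "0 1.573 0 9.9 0 -5.7 1" --pt "0 1.573 0 9.9 0 -5.7 1" --pt "0 1.573 0 9.9 0 -5.7 1" --pt "0 1.573 0 9.9 0 -5.7 1" --pt "0 1.573 0 9.9 0 -5.7 1" --pt "0 1.573 0 9.9 0 -5.7 1" --pt "0 1.573 0 9.9 0 -5.7 1" --pt "0 1.573 0 9.9 0 -5.7 1" --pt "0 1.573 0 9.9 0 -5.7 1" --pt "0 1.573 0 9.9 0 -5.7 1" --pt "0 1.573 0 9.9 0 -5.7 1"

```text
t: 44.95
tcp_pos: [0.6989, -0.1295, 0.2631]
tool_rot: [0.533, -0.465, 0.466, -0.533]
force: [-0.3, -0.2, 0.1]
finger_gap: -0.001
```

Run:
```python
from h import *
d,W=cloud("wrist");cv2.imwrite("pics/w15.png",d["frame"][:,:,::-1])
t=torack(W);m=(np.abs(t[...,0])<0.01)&(np.abs(t[...,1]+0.06)<0.01)
print("post top",np.nanmedian(W[m][:,2]),m.sum());print(proj(d,[*rack(0.016,-0.06),0.076]),proj(d,[*rack(0.02,-0.06),0.076]))
u,v=map(int,proj(d,[*rack(0.02,-0.06),0.076]))
if 0<u<640 and 0<v<400: crop(d["frame"],max(u-60,0),u+60,max(v-50,0),v+50,6,"pics/w15c.png")
f=d["frame"].astype(int);red=(f[...,0]>110)&(f[...,1]<60)&(f[...,2]<60);red[:]&=(np.abs(t[...,0])<.05)&(np.abs(t[...,1]+.06)<.04)
print("red",red.sum(),t[red].mean(0) if red.any() else 0, np.percentile(t[red][:,0],[5,50,95]),np.percentile(W[red][:,2],[5,95]))
stack(W,0.132,0.003)
```

```text
post top 0.12416696520991108 16
(np.float64(259.2382088105427), np.float64(267.96894803846897)) (np.float64(259.06005627540264), np.float64(264.20703834650567))
red 88 [ 0.01477253 -0.06154221] [0.01117469 0.01237865 0.01947515] [0.08459673 0.11844553]
stack n 7808 ctr(rack) [ 1.8 44.9] size [ 62.2 121.4] ang 0.48 z 0.1323
```

View pics/w15.png

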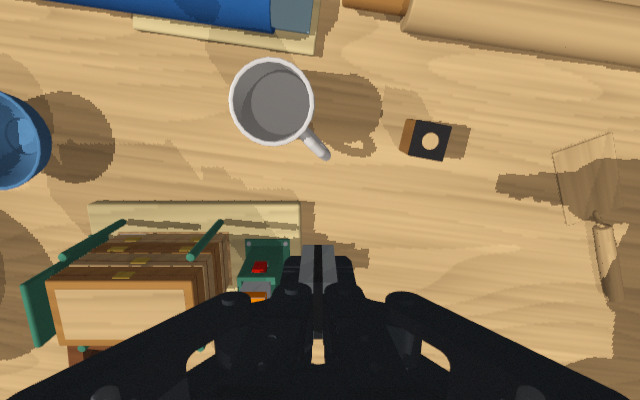

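View pics/w15c.png

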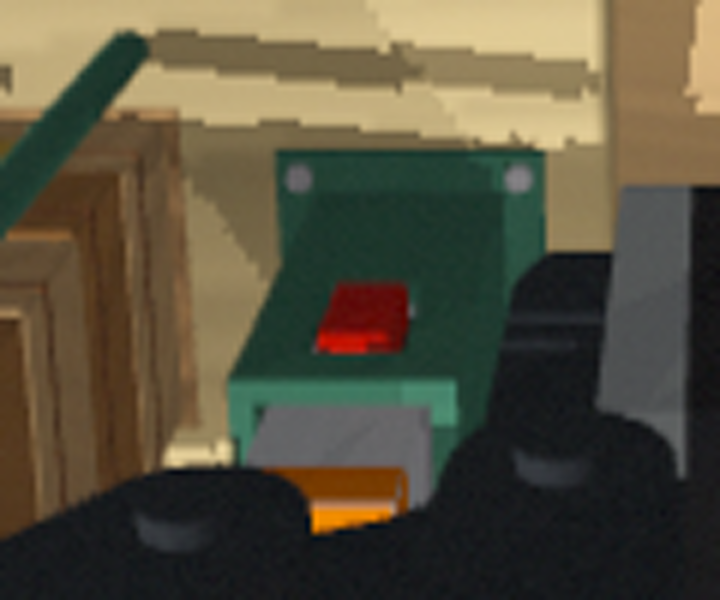

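Run:
```python
from h import *
d,W=cloud("top");crop(d["frame"],160,480,90,290,2.5,"pics/topend.png")
a=cv2.imread("pics/topc.png")[:, :, ::-1]
b=cv2.imread("pics/topend.png")[:, :, ::-1]
for nm,(u,v) in dict(bowl=(220,198),jar=(415,398),s1=(520,165),s2=(742,407)).items():
    A=a[v-35:v+35,u-35:u+35].copy();B=b[v-50:v+50,u-50:u+50].copy()
    r=cv2.minMaxLoc(cv2.matchTemplate(B,A,cv2.TM_CCOEFF_NORMED));print(nm,r[1],r[3])
print(sense()["t"],sense()["force"])
sign_off()
```

```text
bowl 0.9921064972877502 (15, 15)
jar 0.2078646868467331 (26, 14)
s1 0.7713572382926941 (16, 15)
s2 0.858975350856781 (13, 15)
45.05 [-0.0593503  -1.13399469  0.34798449]
the job is handed in; nothing more can be done
```

View pics/topend.png

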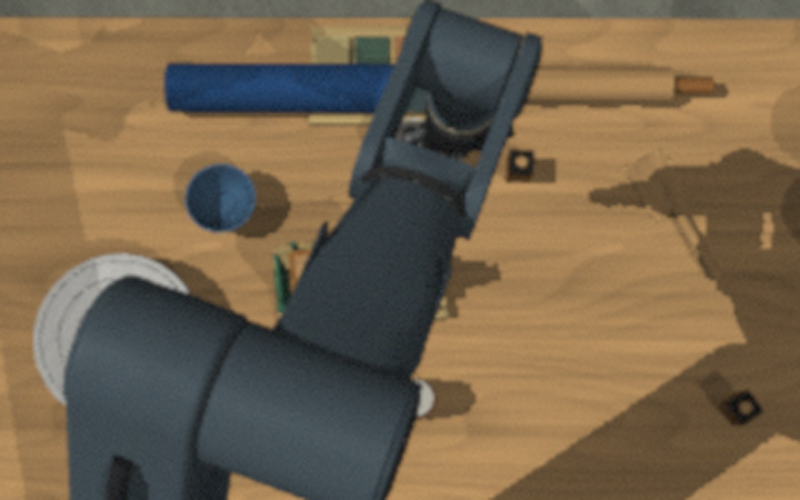

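I stacked all four cases that were present (two from the wheel, two from the table) lid up on the cork pad. I then put the locking post into the green socket right to the bottom, and its button popped out. I handed the job in at 45 s of the 210 s allowed. One table case was knocked about 3 cm aside during the run, so I found it again before picking it up.

**Column:** as each case was set down, its centre read within about 1.5 mm of the pad centre and within 0.4° of square. The last reading put the lid at 132 mm. It also gave x = 1.8 mm, 0.5° and 121.4 mm long, slightly off the reading at placement (1.0 mm, 0.04°), but it was a slanted, partly blocked view.

**Post:** its top is at 124 mm, which is fully down. The downward push ended at about 28 N. The red button shows through the window, standing about 7.5 mm out.

**Other objects:** the bowl matched its starting place in the top picture. The two stamp blocks matched to within a pixel or so, with weaker scores (0.77 and 0.86) because of shadows. The jar's automatic comparison failed (score 0.21) because the arm covered it. The mug was hidden from the top camera too, so I did not check it against its start. The robot made no contact with either that I know of, and the part of the jar still visible is in its old place. The gripper was clear of everything at hand-in.

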